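# Load two label rolls into the table dispenser

## Task

Run the spindle through both label rolls standing in the rack and let go of it there; then take it again by its bare middle between the two rolls, lift both rolls off the rack on it, and lay its ends in the two notches of the blue label dispenser so that one roll hangs on each side of the middle. Set the loaded spindle down rather than dropping it, and leave the other things on the table where they are.

Things in the scene. Friction and masses are not known exactly. Their poses are not given: they have to be found in the camera images.
- spindle_mid (a point): the spindle: a straight round rod 200 mm long, 12 mm thick, 70 g, aluminium with a red end 56 mm long; the other end tapers over its last 15 mm to a 5 mm tip. It starts level on a low black rest, its axis 24 mm above the table. The point is the middle of the rod on its axis; its y axis runs along the rod towards the red end
- spindle_handle (a point): grip point on the red end of the spindle, on its axis, 85 mm from the middle and 15 mm from the red end face; axes as the spindle's
- roll_green_center (a point): a paper label roll 66 mm across and 30 mm wide with a 26 mm bore right through, about 80 g, green stripe and rings; standing on edge in the rack, bore level, centre 56 mm above the table; hanging on the spindle, its centre is 7 mm below the rod. The point is its centre, half-way along the bore; its y axis runs along the bore
- roll_orange_center (a point): a paper label roll 66 mm across and 30 mm wide with a 26 mm bore right through, about 80 g, orange stripe and rings; standing on edge in the rack, bore level, centre 56 mm above the table; hanging on the spindle, its centre is 7 mm below the rod. The point is its centre, half-way along the bore; its y axis runs along the bore
- rack: the fixed wooden rack, 80 x 130 mm; origin at the middle of its underside on the table, y along its length. Two cradles 40 mm either side of the middle hold the rolls between thin dividers 36 mm high, bores open and in line along y, 56 mm above the table. The rolls' near faces are 50 mm apart; between them the rack is only 8 mm high (38 mm wide). A rod let go in the bores lies 7 mm lower
- dispenser_seat (a point): the fixed label dispenser: grey base 100 x 180 x 6 mm, two blue cheeks 10 mm thick, 82 mm either side of the middle along y, each with an open 90 degree V notch 51 mm wide on top. The point is the middle of the seated spindle's axis, 52 mm above the table; y runs from notch to notch. Cheeks rise 17 mm above it. Between them all is open but a low strip. The spindle may lie either way round
- rest: the fixed low black rest of the spindle, 40 x 120 mm; origin at the middle of its underside, y along the spindle. The rod lies in two 14 mm slots, 50 mm either side of its middle, in blocks 16 mm long along the rod, 36 mm wide and 27 mm high
- roll_spare_center (a point): a spare label roll with blue stripe, lying flat on the table, 66 mm across, 30 mm high: leave alone; the point is its centre
- mug: white mug, 76 mm wide, 85 mm high: leave alone; origin under its centre
- marker: black marker pen, 130 mm long, lying on the table: leave alone; origin at its underside
- carton: closed cardboard carton with blue band, 70 x 110 x 60 mm: leave alone; origin under its centre
- stapler: grey and black stapler, 130 mm long, 40 mm high: leave alone; origin under its centre
- glue: white glue bottle, 48 mm wide, 120 mm high: leave alone; origin under its centre
- pouch_box: flat orange packet box, 90 x 60 x 30 mm: leave alone; origin under its centre
Mind the look-alikes: they are no part of the job. What is shaped like the part that bears dispenser_seat but turquoise is not meant.

How it is judged:
By the outcome, as a careful person would: the job done as asked, in the order asked, and still so for the second after the job is handed in, with the robot touching nothing.
It also fails if it takes over 64 s, if anything falls off the work surface, if the arm or the gripper's body presses on something with over 40 N, if the wrist force passes 120 N, or if a joint passes its speed limit or range.

## Robot

A 6-joint arm with a two-finger parallel gripper is mounted at the origin on the work surface. World frame = base frame: x ahead of the robot, y to its left, z up, the work surface at z = 0. Lengths are in mm, angles in rad, forces in N, time in s.
With the tool pointing down it reaches from about 375 to 750 mm from the base axis. Payload 9 kg.
Tool frame: the origin (TCP) lies midway between the tips of the shut fingers; the grasp point (between the pads) lies 19 mm behind it; z points along the fingers, x is the direction in which the jaws open and shut, and the axes are right-handed (so a half turn about z gives the same grasp; the last joint's range is limited). The gripper opens to 85 mm and grips with 20 to 120 N. Pads are 22 mm wide; open, the fingers measure 114 mm over their backs; the gripper's body (76 mm by 85 mm) begins 54 mm behind the grasp point. The pads swing forward as they close: fully open they stand 13 mm farther back than shut.
Start: joints at [-1.456, 0.104, 0.097, 1.564, 0, 1.353], TCP at [196.025, -567.107, 231.331] pointing down, gripper open.
Joint ranges: [-2.99, 2.99], [-0.84, 1.86], [-1.1, 1.16], [-1.84, 2.11], [-1.51, 1.56], [-3.14, 3.14]. Speed limits (rad/s): [2.22, 2.22, 2.57, 3.14, 3.14, 3.14].

## Interface

Orientations are given as a 3x3 rotation matrix whose columns are the frame's x, y, z axes.
In Python, from workcell import ctrl, vision gives the robot as it stands.
- The arm moves only by the shell command python3 -m creep 'ROWS' [OPENING] [FORCE]. ROWS is JSON, a list of rows, each an object of numbers: "x", "y", "z": the shift along the tool's x, y, z in units of 40 mm (1.0 is 40 mm); "twist": the turn about the tool's z in units of 5 degrees (1.0 is 5 degrees). In form: [{"x": .., "y": .., "z": .., "twist": ..}, ...]. A call has 1 to 10 rows; each row shifts and turns the pose as measured when the row begins, along the tool's axes as they then stand; what a row does not reach is not made up. A row lasts 1/12 s, in which the tool goes at most 41.7 mm and 7.16 degrees, less where a joint would pass 70% of its speed; a pose out of reach is approached as far as the arm can. A call is refused whole if a number of a shift passes 1 or a number of a turn 1, either way. A call with a gripper value outside its range is refused whole. OPENING is the opening, from -1 (shut) to 1 (fully open), set as the call begins (- or left out, the last holds). The fingers move at their own pace and stop on an object; FORCE is the grip in N (left out, the last holds). Time passes only in rows, so rows that do not move let the fingers close. It gives the time, the measured TCP pose, the force and the opening at its end, in the units of the state.
- ctrl.sense(): the state, without advancing time (a new reading comes with each control period).
- vision.camera(name): name is "scene" or "side" or "wrist"; returns (picture, depth): 420x560x3 uint8, red, green, blue; 420x560 float32, mm along the optical axis (not along the pixel's ray), 0 where there is no reading.
- vision.camera_info(name): a dict with "K" (3x3 intrinsics, pixels), "rvec" (rotation vector, rad) and "tvec" (3), from world to camera coordinates, as OpenCV has them; the wrist camera has in their place "T_tool_cam" (4x4, takes a point from camera to tool coordinates, whose origin is the TCP and whose axes are the tool frame's). Camera axes: x right, y down, z forward; pixel columns grow to the right and rows downward; lengths in mm; the calibration is good to about 2 mm. A picture is of the moment at which its call begins: read the wrist's pose just before it. camera_info takes no time and is no camera call.
- ctrl.hand_in(): hands the job in, once; it reports no verdict.
Trained networks look in the newest picture that a camera, given by its name, has taken for a name from the list of things; names that differ only in an ending like _2 or _b are one class to them, and where a whole thing is asked for, a point or a joint stands for the part that bears it (a point fixed in the world has none). Each returns a list of dicts, best first, with "conf" (0 to 1); they miss things now and then, are a little off and sometimes report something else, mostly with a low value. They report only what shows in the picture. A call takes as long as a camera call. They do not tell look-alikes from the thing itself.
- vision.spot_in(thing, camera): "rect" ([centre column, centre row, width, height] in pixels, round what is visible of it).
- vision.pinpoint(thing, camera): "position" ([column, row] in pixels: a listed point, or the origin of a listed thing).
The state is a dict: "time": time; "q": joint angles; "qd": joint speeds; "effort": joint torques, N m; "position": TCP position; "ee_rot": TCP orientation; "wrist_force": force on the tool from outside, world axes, zero at the start; "torque": the same for the moment, N m; "opening": finger opening in mm.
Only numpy, scipy, OpenCV 4.12 (cv2) and the standard library are available. Lean on these libraries where they do the work, as an engineer would, in place of code of your own. Each camera call takes 0.05 s, during which the arm holds its last target.

## Working session

There is one attempt and no reset: what is moved stays moved. The work goes in short steps, Python scripts to look and compute and a shell command to move; the robot and the scene stay as the last step left them, time stands still between calls to the robot, and variables do not carry over. Pictures are saved under pics/ and viewed, and the job is handed in when it is done.

```bash
ls; mkdir -p pics; cat > h.py <<'E'
import numpy as np, cv2
from workcell import ctrl, vision
def save(n,im): cv2.imwrite('pics/'+n+'.png', cv2.cvtColor(im,cv2.COLOR_RGB2BGR))
def pose(c):
    i=vision.camera_info(c)
    if c=='wrist':
        s=ctrl.sense(); T=np.eye(4); T[:3,:3]=np.array(s['ee_rot']); T[:3,3]=s['position']
        return np.array(i['K']), T@np.array(i['T_tool_cam'])
    R=cv2.Rodrigues(np.array(i['rvec'],float))[0]; t=np.array(i['tvec'],float).ravel()
    T=np.eye(4);T[:3,:3]=R.T;T[:3,3]=-R.T@t
    return np.array(i['K']),T
def ray(KT,u,v):
    K,T=KT; d=np.linalg.inv(K)@[u,v,1]; return T[:3,3],T[:3,:3]@d
def atz(KT,u,v,z):
    o,d=ray(KT,u,v); return o+d*(z-o[2])/d[2]
def cloud(KT,D):
    K,T=KT; v,u=np.indices(D.shape); P=np.stack([(u-K[0,2])/K[0,0]*D,(v-K[1,2])/K[1,1]*D,D],-1)
    W=P@T[:3,:3].T+T[:3,3]; W[D<=0]=np.nan; return W
def proj(KT,p):
    K,T=KT; c=T[:3,:3].T@(np.array(p,float)-T[:3,3]); q=K@c; return q[:2]/q[2]
E
python3 - <<'E'
from h import *
for c in ['scene','side']:
    k=pose(c); im,D=vision.camera(c); save(c+'0',im); np.savez(c+'0.npz',im=im,D=D,K=k[0],T=k[1]); print(c,k[1][:3,3])
    for t in ['spindle_mid','spindle_handle','roll_green_center','roll_orange_center','rack','dispenser_seat','rest']:
        for r in vision.pinpoint(t,c): print(t,np.round(r['position']),round(r['conf'],2))
s=ctrl.sense();print(s)
E
```

```text
pics
scene [1125.35804666 -601.0182915   697.93847357]
spindle_mid [354. 237.] 0.64
spindle_mid [418. 236.] 0.27
spindle_handle [372. 222.] 0.59
roll_green_center [301. 190.] 0.65
roll_green_center [310. 317.] 0.57
roll_orange_center [277. 199.] 0.81
rack [293. 213.] 0.93
rack [310. 318.] 0.55
dispenser_seat [134. 221.] 0.73
dispenser_seat [183. 286.] 0.61
dispenser_seat [276. 203.] 0.16
rest [352. 244.] 0.79
side [ 272.15191094 1271.79660665  867.837274  ]
spindle_handle [208. 248.] 0.57
spindle_handle [239. 191.] 0.15
roll_green_center [285. 224.] 0.68
roll_green_center [215. 228.] 0.44
roll_orange_center [293. 212.] 0.65
rack [285. 234.] 0.66
dispenser_seat [361. 163.] 0.85
dispenser_seat [280. 152.] 0.65
dispenser_seat [205. 185.] 0.46
rest [215. 236.] 0.82
{'time': 0.8, 'q': array([-1.45565768e+00,  1.04066011e-01,  9.73289851e-02,  1.56388548e+00,
       -2.20781790e-05,  1.35312422e+00]), 'qd': array([-1.16457746e-04,  8.73969525e-04, -4.24879434e-04,  6.63235741e-05,
        1.22500788e-03, -8.32168223e-04]), 'effort': array([-1.66199421e-03, -5.56717193e+01,  5.03745711e+01,  6.36742898e-04,
       -4.39227306e-04,  5.76997905e-06]), 'position': array([ 196.04459929, -567.12005369,  231.36656652]), 'ee_rot': array([[ 3.26700834e-01, -9.45127804e-01, -1.96256298e-06],
       [-9.45127789e-01, -3.26700829e-01, -1.75207487e-04],
       [ 1.64952297e-04,  5.90953049e-05, -9.99999985e-01]]), 'wrist_force': array([0.23581412, 0.15845852, 0.23423846]), 'torque': array([-0.00971667, -0.02899031, -0.01799433]), 'opening': 85.4049673718198}
```

View pics/scene0.png

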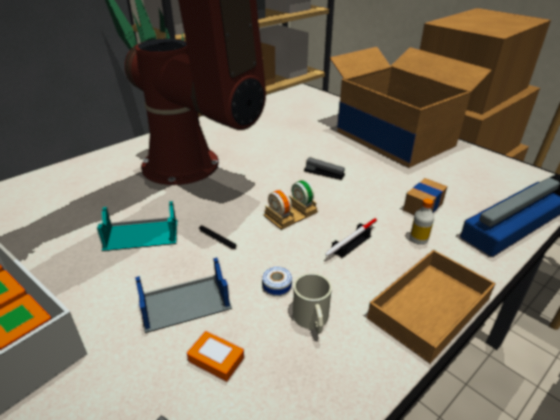

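View pics/side0.png

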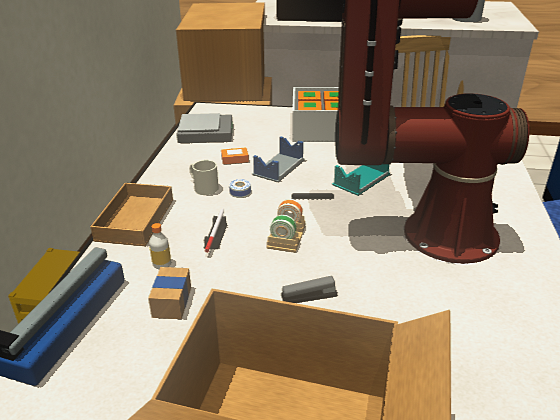

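The scene view shows the rack with its orange roll (279,204) and green roll (302,193). The spindle is on its rest at (352,240), red end towards (372,222). There are two dispenser-shaped things: blue-cheeked with a grey base at (183,292), and turquoise at (138,230). The blue one fits the description. I'll crop both to confirm and measure positions.

```bash
python3 - <<'E'
from h import *
z=np.load('scene0.npz'); im=z['im']; 
a=cv2.resize(im[190:330,90:240],None,fx=2.6,fy=2.6,interpolation=cv2.INTER_CUBIC);b=cv2.resize(im[165:265,255:395],None,fx=2.8,fy=2.8,interpolation=cv2.INTER_CUBIC)
c=np.zeros((364,800,3),np.uint8);c[:a.shape[0],:a.shape[1]]=a;c[:b.shape[0],400:400+b.shape[1]]=b[:, :400];save('crop0',c)
for n in ['scene','side']:
    z=np.load(n+'0.npz');im=z['im'];W=cloud((z['K'],z['T']),z['D']);hsv=cv2.cvtColor(im,cv2.COLOR_RGB2HSV);H,S,V=[hsv[...,i].astype(int) for i in range(3)]
    for nm,m in dict(green=(H>45)&(H<80)&(S>110)&(V>40),orange=(H>5)&(H<16)&(S>170)&(V>150),red=((H<5)|(H>174))&(S>150)&(V>100),blue=(H>104)&(H<125)&(S>90)&(V>30),turq=(H>80)&(H<97)&(S>120)&(V>50)).items():
        m=m&(W[...,2]>8)&(W[...,2]<130)&(W[...,0]>150)&(W[...,0]<850)&(abs(W[...,1])<700)
        k,l,st,ce=cv2.connectedComponentsWithStats(m.astype(np.uint8))
        for i in range(1,k):
            if st[i,4]>15:
                P=W[l==i]; print(n,nm,st[i,4],np.round(ce[i]),'med',np.round(np.median(P,0)),'min',np.round(np.percentile(P,3,0)),'max',np.round(np.percentile(P,97,0)))
E
```

```text
scene green 78 [307. 189.] med [467. 113.  78.] min [439. 107.  49.] max [477. 119.  88.]
scene green 51 [  2. 288.] med [ 359. -589.  114.] min [ 344. -595.  113.] max [ 371. -585.  116.]
scene green 451 [ 14. 318.] med [ 451. -596.  114.] min [ 431. -614.  113.] max [ 469. -575.  116.]
scene orange 47 [285. 201.] med [463.  32.  72.] min [454.  26.  62.] max [470.  39.  82.]
scene orange 22 [428. 201.] med [743. 238. 118.] min [700. 229.  59.] max [750. 332. 119.]
scene orange 259 [ 11. 288.] med [ 379. -576.  113.] min [ 253. -600.   25.] max [ 394. -560.  116.]
scene orange 540 [ 25. 320.] med [ 483. -582.  113.] min [ 398. -627.  104.] max [ 495. -553.  115.]
scene orange 197 [214. 358.] med [ 705. -368.   28.] min [ 637. -389.   25.] max [ 730. -315.   31.]
scene orange 24 [226. 342.] med [ 680. -323.   28.] min [ 657. -331.   26.] max [ 704. -316.   30.]
scene orange 30 [226. 348.] med [ 693. -331.   29.] min [ 666. -349.   27.] max [ 709. -323.   30.]
scene red 42 [369. 223.] med [634. 168.  27.] min [630. 149.  23.] max [638. 192.  30.]
scene blue 2003 [376. 131.] med [368. 
[... 1549 characters left out ...]
 86.] min [407.  27.  68.] max [460.  44.  91.]
side red 46 [209. 243.] med [631. 175.  29.] min [628. 146.  25.] max [637. 197.  34.]
side blue 16 [287. 142.] med [ 507. -399.   56.] min [ 495. -406.   46.] max [ 517. -388.   69.]
side blue 16 [262. 162.] med [ 564. -246.   54.] min [ 556. -253.   45.] max [ 574. -238.   67.]
side blue 993 [ 85. 299.] med [838. 445.  59.] min [815. 331.  49.] max [849. 597.  63.]
side blue 335 [169. 282.] med [669. 375.  61.] min [637. 356.  58.] max [701. 394.  63.]
side turq 91 [381. 168.] med [ 185. -320.   19.] min [ 167. -345.    8.] max [ 219. -308.   36.]
side turq 61 [349. 173.] med [ 289. -207.   58.] min [ 250. -303.    8.] max [ 313. -180.   71.]
```

View pics/crop0.png

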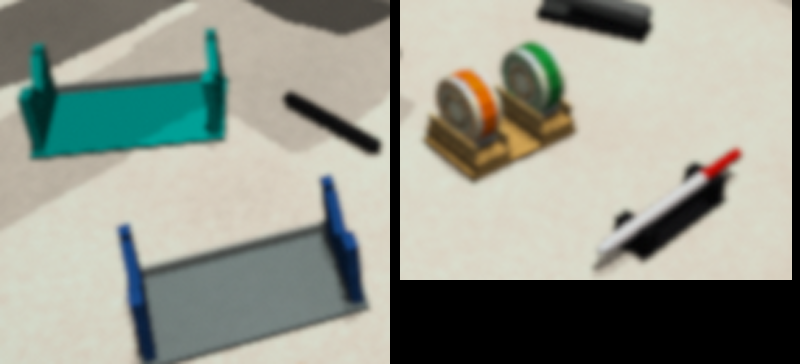

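The crop confirms it: the upper dispenser is all turquoise (look-alike), and the lower one has blue cheeks and a grey base, so that's the target, near (545,-328). The rack is near (443,75). The spindle lies near (633,93), red end towards +y. I'll turn the wrist first, so the jaws open along world x.

```bash
python3 -m creep '[{"twist":-1,"z":-0.1},{"twist":-1,"z":-0.1},{"twist":-1,"z":-0.1},{"twist":-1,"z":-0.1},{"twist":-1},{"twist":-1},{"twist":-1},{"twist":-1},{"twist":-1},{"twist":-1}]' 1 60
cat > go.py <<'E'
import sys
from h import *
s=ctrl.sense();R=np.array(s['ee_rot']);p=np.array(s['position'])
yaw=np.degrees(np.arctan2(R[1,0],R[0,0]))
print('t',round(s['time'],2),'p',np.round(p,1),'yaw',round(yaw,2),'z',np.round(R[:,2],3),'open',round(s['opening'],1),'F',np.round(s['wrist_force'],1))
if len(sys.argv)>3:
    d=np.array([float(a) for a in sys.argv[1:4]])-p
    u=R.T@d/40; print('units',np.round(u,3),'n',np.abs(u).max())
if len(sys.argv)>4: print('twist units',round(-((float(sys.argv[4])-yaw+180)%360-180)/5,3))
E
python3 go.py 510 -325 240 0
```

```text
t 0.8 p [ 196.  -567.1  231.4] yaw -70.93 z [-0. -0. -1.] open 85.4 F [0.2 0.2 0.2]
units [-3.157 -9.396 -0.217] n 9.395707256160009
twist units -14.186validation failed for argument at $[0]...
```

```bash
python3 -m creep '[{"x":0,"y":0,"z":-0.1,"twist":-1},{"x":0,"y":0,"z":-0.1,"twist":-1},{"x":0,"y":0,"z":-0.1,"twist":-1},{"x":0,"y":0,"z":-0.1,"twist":-1},{"x":0,"y":0,"z":0,"twist":-1},{"x":0,"y":0,"z":0,"twist":-1},{"x":0,"y":0,"z":0,"twist":-1},{"x":0,"y":0,"z":0,"twist":-1},{"x":0,"y":0,"z":0,"twist":-1},{"x":0,"y":0,"z":0,"twist":-1}]' 1 60
python3 go.py 510 -325 260 -20
```

```text
time: 1.63
position: [196.0, -567.1, 248.3]
ee_rot: [[0.947, -0.321, 0.0], [-0.321, -0.947, -0.0], [0.0, 0.0, -1.0]]
wrist_force: [-0.6, 0.3, 0.4]
opening: 85.5
t 1.63 p [ 196.  -567.1  248.3] yaw -18.73 z [ 0. -0. -1.] open 85.5 F [-0.6  0.3  0.4]
units [ 5.49  -8.253 -0.295] n 8.252773242300123
twist units 0.254
```

```bash
python3 -m creep '[{"x":0.55,"y":-0.83,"z":-0.05,"twist":0},{"x":0.55,"y":-0.83,"z":-0.05,"twist":0},{"x":0.55,"y":-0.83,"z":-0.05,"twist":0},{"x":0.55,"y":-0.83,"z":-0.05,"twist":0},{"x":0.55,"y":-0.83,"z":-0.05,"twist":0},{"x":0.55,"y":-0.83,"z":0,"twist":0},{"x":0.55,"y":-0.83,"z":0,"twist":0},{"x":0.55,"y":-0.83,"z":0,"twist":0},{"x":0.55,"y":-0.83,"z":0,"twist":0},{"x":0.55,"y":-0.83,"z":0,"twist":0}]'
cat > snap.py <<'E'
import sys
from h import *
n=sys.argv[1]
k=pose('wrist'); im,D=vision.camera('wrist'); save(n,im); np.savez(n+'.npz',im=im,D=D,K=k[0],T=k[1])
E
python3 snap.py w1; python3 go.py; python3 -c "
from h import *
print(vision.camera_info('wrist'))"
```

```text
time: 2.47
position: [516.3, -317.0, 257.9]
ee_rot: [[0.945, -0.326, 0.0], [-0.326, -0.945, -0.003], [0.001, 0.003, -1.0]]
wrist_force: [0.0, -0.8, 0.4]
opening: 85.6
t 2.52 p [ 520.9 -312.1  257.6] yaw -18.78 z [ 0.003 -0.001 -1.   ] open 85.4 F [2.6 5.1 0.3]
{'K': array([[369.76252604,   0.        , 280.92445087],
       [  0.        , 369.76252604, 213.97777888],
       [  0.        ,   0.        ,   1.        ]]), 'T_tool_cam': array([[ 9.99999836e-01, -3.13861998e-04, -4.78317489e-04,
        -1.61745864e+00],
       [ 4.45565623e-04,  9.51695153e-01,  3.07044194e-01,
        -7.84010986e+01],
       [ 3.58842931e-04, -3.07044357e-01,  9.51695137e-01,
        -1.42011602e+02],
       [ 0.00000000e+00,  0.00000000e+00,  0.00000000e+00,
         1.00000000e+00]])}
```

View pics/w1.png

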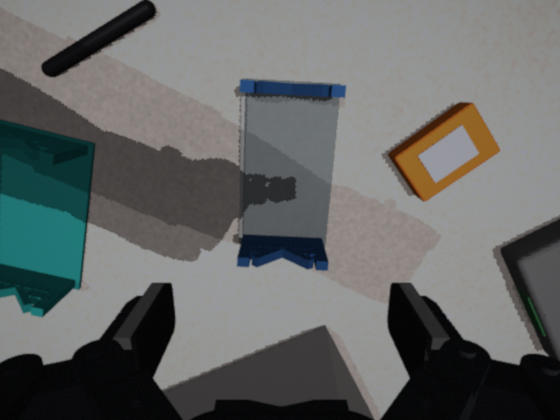

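The wrist view shows the blue dispenser upright: far cheek at (292,90), near cheek at (283,252). I'll retake it with the arm still and fit it.

```bash
python3 snap.py w2; python3 go.py 470 75 260 0; cat > disp.py <<'E'
from h import *
import sys
z=np.load(sys.argv[1]+'.npz');im=z['im'];W=cloud((z['K'],z['T']),z['D']);hsv=cv2.cvtColor(im,cv2.COLOR_RGB2HSV);H,S,V=[hsv[...,i].astype(int) for i in range(3)]
m=(H>104)&(H<125)&(S>120)&(V>30)&(W[...,2]>57)&(W[...,2]<80)
k,l,st,ce=cv2.connectedComponentsWithStats(m.astype(np.uint8))
for i in range(1,k):
    if st[i,4]>15: P=W[l==i];print(st[i],np.round(ce[i],1),'mean',np.round(P.mean(0),1),'max z',np.round(np.percentile(P[:,2],95),1))
for c in [W[...,:][(H>104)&(H<125)&(S>120)&(W[...,2]>10)&(W[...,2]<80)]]:
    rect=cv2.minAreaRect(c[:,:2].astype(np.float32)); print('rect all blue',rect)
g=(S<60)&(W[...,2]>3)&(W[...,2]<9); g[:,:200]=0; g[:,380:]=0; g[:100]=0; g[270:]=0
print('base',cv2.minAreaRect(W[g][:,:2].astype(np.float32)), g.sum())
for r in vision.pinpoint('dispenser_seat','wrist'):
    print(r, atz((z['K'],z['T']),*r['position'],52))
E
python3 disp.py w2
```

```text
t 2.57 p [ 518.6 -314.4  257.6] yaw -18.7 z [ 0.001 -0.002 -1.   ] open 85.5 F [-0.9 -0.6  0.1]
units [-4.272 -8.832 -0.078] n 8.831719920325227
twist units -3.741
[237  88  15  12 164] [244.   93.8] mean [ 515.5 -226.7   67.8] max z 69.5
[253  90  22  11 217] [262.5  95. ] mean [ 529.9 -232.6   63.5] max z 68.0
[304  93  21  12 215] [314.6  98.1] mean [ 571.7 -249.5   63.5] max z 67.9
[326  94  16  11 162] [333.2  99.1] mean [ 586.3 -255.3   67.8] max z 69.3
[234 258  13  15 142] [240.2 265.1] mean [ 455.  -376.6   66.3] max z 69.2
[248 259  18  14 178] [256.1 264.8] mean [ 469.3 -382.8   63.1] max z 67.7
[292 261  18  14 179] [301.2 267.1] mean [ 511.2 -399.8   63. ] max z 67.7
[311 262  13  14 150] [317.3 268.8] mean [ 526.1 -405.2   66.2] max z 69.3
rect all blue ((535.820068359375, -279.03656005859375), (255.68234252929688, 89.0074234008789), 68.05684661865234)
base ((518.3193969726562, -323.0192565917969), (163.3585205078125, 98.94351196289062), 67.82211303710938) 12180
{'position': [282.7, 186.6], 'conf': 0.82} [ 519.47708175 -317.91803642   52.        ]
{'position': [10.4, 230.9], 'conf': 0.8} [ 246.94471615 -273.02504443   52.        ]
```

```bash
python3 -m creep '[{"x":0,"y":-0.3,"z":0,"twist":-1},{"x":0,"y":-0.6,"z":0,"twist":-1},{"x":0,"y":-0.8,"z":0,"twist":-1},{"x":0,"y":-0.9,"z":0,"twist":-0.9},{"x":0,"y":-0.9,"z":0,"twist":0},{"x":0,"y":-0.9,"z":0,"twist":0},{"x":0,"y":-0.9,"z":0,"twist":0},{"x":0,"y":-0.9,"z":0,"twist":0},{"x":0,"y":-0.9,"z":0,"twist":0},{"x":0,"y":-0.9,"z":0,"twist":0}]'; python3 go.py 530 100 260 0
```

```text
time: 3.45
position: [524.3, -1.1, 254.2]
ee_rot: [[1.0, 0.01, -0.002], [0.01, -1.0, -0.006], [-0.002, 0.006, -1.0]]
wrist_force: [1.5, 0.2, -0.7]
opening: 85.4
t 3.45 p [524.3  -1.1 254.2] yaw 0.56 z [-0.002 -0.006 -1.   ] open 85.4 F [ 1.5  0.2 -0.7]
units [ 0.168 -2.524 -0.159] n 2.5240323263899906
twist units 0.112
```

```bash
python3 -m creep '[{"x":0.05,"y":-0.8,"z":-0.05,"twist":0},{"x":0.05,"y":-0.7,"z":-0.05,"twist":0},{"x":0.05,"y":-0.5,"z":0,"twist":0},{"x":0,"y":-0.3,"z":0,"twist":0},{"x":0,"y":0,"z":0,"twist":0},{"x":0,"y":0,"z":0,"twist":0}]'; python3 snap.py w3; python3 go.py;python3 - <<'E'
from h import *
z=np.load('w3.npz');kt=(z['K'],z['T'])
for t,h in [('spindle_mid',24),('spindle_handle',24),('roll_green_center',56),('roll_orange_center',56),('rack',0),('rest',0),('stapler',0)]:
    for r in vision.pinpoint(t,'wrist'): print(t,np.round(r['position']),round(r['conf'],2),np.round(atz(kt,*r['position'],h),1))
E
```

```text
time: 3.95
position: [527.5, 96.0, 258.9]
ee_rot: [[1.0, 0.01, 0.0], [0.01, -1.0, -0.006], [-0.0, 0.006, -1.0]]
wrist_force: [-0.4, -0.2, -0.0]
opening: 85.5
t 4.0 p [527.5  95.7 258.9] yaw 0.52 z [-0.    -0.006 -1.   ] open 85.4 F [0.5 0.7 0.4]
spindle_mid [386. 173.] 0.83 [634.1  97.   24. ]
spindle_mid [349. 352.] 0.28 [ 611.3 -125.1   24. ]
spindle_handle [392.  81.] 0.79 [630.8 187.1  24. ]
spindle_handle [349. 352.] 0.44 [ 610.6 -124.7   24. ]
roll_green_center [189. 160.] 0.62 [439.8 114.7  56. ]
rack [203. 186.] 0.75 [439.1  76.2   0. ]
rest [376. 167.] 0.7 [630.1  98.8   0. ]
```

View pics/w3.png

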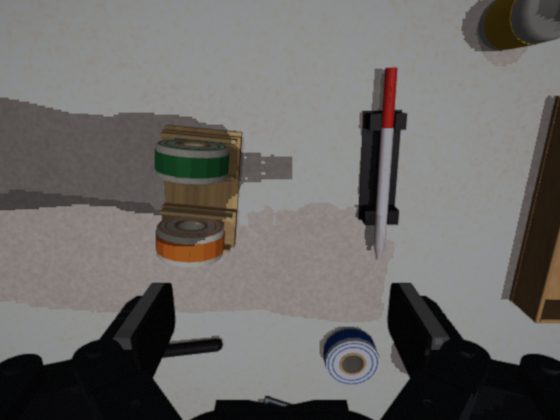

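The wrist view shows the green roll (192,160), orange roll (190,240) and the spindle from tip (379,257) to red end (390,68). Now I'll fit these from depth.

```bash
cat > fit.py <<'E'
from h import *
import sys
z=np.load(sys.argv[1]+'.npz');im=z['im'];W=cloud((z['K'],z['T']),z['D']);hsv=cv2.cvtColor(im,cv2.COLOR_RGB2HSV);H,S,V=[hsv[...,i].astype(int) for i in range(3)]
X,Y,Z=W[...,0],W[...,1],W[...,2]
red=((H<5)|(H>174))&(S>150)&(V>90)&(X>600)&(Z>18)
rod=(red|((S<70)&(V>110)&(Z>19)))&(X>600)&(X<665)&(Y>-20)&(Y<230)&(Z<45)
P=W[rod];
vx,vy,x0,y0=cv2.fitLine(P[:,:2].astype(np.float32),cv2.DIST_HUBER,0,.01,.01).ravel()
if vy<0: vx,vy=-vx,-vy
t=(P[:,:2]-[x0,y0])@[vx,vy]
print('rod n',len(P),'dir',np.degrees(np.arctan2(vy,vx)),'ends',t.min(),t.max(),'z top',np.percentile(P[:,2],[50,95]))
e1=np.array([x0,y0])+np.array([vx,vy])*np.percentile(t,99.8); e0=np.array([x0,y0])+np.array([vx,vy])*np.percentile(t,0.2)
print('red end',e1,'tip',e0, 'len',np.linalg.norm(e1-e0)); tr=(W[red][:,:2]-[x0,y0])@[vx,vy]; print('red start..end',np.percentile(tr,[.5,99.5]), 'mid from red start', np.array([x0,y0])+np.array([vx,vy])*(np.percentile(tr,.5)-44))
# rolls
for nm,lo,hi in [('green',90,140),('orange',10,65)]:
    m=(Z>70)&(Z<95)&(X>390)&(X<500)&(Y>lo)&(Y<hi); P=W[m]
    top=P[P[:,2]>np.percentile(P[:,2],97)-3]
    print(nm,len(P),'ymin/max',np.percentile(P[:,1],[1,99]),'top z',P[:,2].max(),'top x mean',top.mean(0))
    A=np.c_[P[:,0],P[:,2],np.ones(len(P))]
    # circle fit on outer surface: upper points (max r)
    c=P[:,[0,2]]; 
    r=np.hypot(c[:,0]-np.median(c[:,0]),c[:,1]-56); q=c[r>30]; 
    s=np.linalg.lstsq(np.c_[2*q,np.ones(len(q))],(q**2).sum(1),rcond=None)[0]; print('  circle',s[:2],np.sqrt(s[2]+s[0]**2+s[1]**2))
wood=(H>8)&(H<25)&(S>70)&(X>380)&(X<500)&(Y>-10)&(Y<160)&(Z>3)&(Z<60)
P=W[wood];print('wood',cv2.minAreaRect(P[:,:2].astype(np.float32)))
d=P[P[:,2]>31];print('dividers z>31')
k,l,st,ce=cv2.connectedComponentsWithStats((wood&(Z>30)).astype(np.uint8))
for i in range(1,k):
    if st[i,4]>10:
        Q=W[l==i]; f=cv2.fitLine(Q[:,:2].astype(np.float32),cv2.DIST_L2,0,.01,.01).ravel(); print(st[i,4],ce[i],'mean',Q.mean(0),'x',np.percentile(Q[:,0],[1,99]),'y',np.percentile(Q[:,1],[1,99]),'ang',np.degrees(np.arctan2(f[1],f[0])))
E
python3 fit.py w3
python3 - <<'E'
from h import *
z=np.load('scene0.npz');W=cloud((z['K'],z['T']),z['D']); P=W[150:185,300:350].reshape(-1,3);P=P[P[:,2]>10];print('stapler',P.min(0),P.max(0),np.median(P,0))
E
```

```text
rod n 1679 dir 91.93222 ends -110.68244067105577 88.94157628840624 z top [28.50935744 30.09507528]
red end [628.22394512 199.24177787] tip [634.91060861   1.03817599] len 198.31636157759044
red start..end [33.70767958 87.76853774] mid from red start [631.56455706 100.22059629]
green 2381 ymin/max [ 99.4461691  131.23527946] top z 90.50856070240394 top x mean [442.18417434 115.24056748  87.80474671]
  circle [442.30662084  55.76689636] 32.70335059622641
orange 2084 ymin/max [20.30687668 51.90536257] top z 90.05640093800054 top x mean [435.47154931  35.96773211  87.66657974]
  circle [435.33438092  55.80011288] 32.61150354475321
wood ((438.5845642089844, 76.42769622802734), (126.93888092041016, 79.77822875976562), 84.92680358886719)
dividers z>31
292 [197.55479452 137.08561644] mean [444.12995562 133.46263338  34.70597552] x [408.25718696 480.0089649 ] y [129.10058612 137.5740194 ] ang -5.0753036
72 [193.61111111 142.51388889] mean [442.62509853 129.72541702  46.43152973] x [429.94465931 458.93430587] y [128.23038191 131.56318908] ang -3.7752652
28 [229.78571429 177.35714286] mean [474.08690307  93.64850289  34.36613602] x [470.96377397 477.14035186] y [91.78028132 95.38717151] ang -4.731375
601 [193.98502496 217.16139767] mean [436.21644135  52.22866978  38.21160761] x [401.65962575 471.72529334] y [47.36083531 57.82991195] ang -4.89778
53 [224.24528302 245.67924528] mean [467.32350598  23.16519595  44.72750477] x [464.1128491  469.74319768] y [12.65122742 41.19339175] ang 86.98152
stapler [296.7191942  104.16324213  10.01414908] [459.95017402 339.28080893  89.47814994] [361.2850968  293.64167341  31.83156493]
```

```bash
python3 - <<'E'
from h import *
for n,(a,b,c,d) in [('scene',(150,185,300,350)),('side',(265,308,272,345))]:
    z=np.load(n+'0.npz');W=cloud((z['K'],z['T']),z['D']); m=(z['im'][a:b,c:d].max(-1)<90); P=W[a:b,c:d][m];P=P[(P[:,2]>15)&(P[:,2]<60)];print(n,len(P),np.round(np.percentile(P,[2,50,98],0)))
E
python3 go.py 628.7 185.2 120 1.93
```

```text
scene 208 [[310. 272.  16.]
 [356. 291.  29.]
 [413. 317.  40.]]
side 191 [[298. 294.  15.]
 [357. 319.  28.]
 [411. 340.  38.]]
t 4.35 p [527.6  95.9 258.8] yaw 0.49 z [-0.    -0.006 -1.   ] open 85.5 F [0.3 0.2 0.7]
units [ 2.548 -2.232  3.457] n 3.4570992156069593
twist units -0.289
```

```bash
python3 -m creep '[{"x":0.3,"y":-0.25,"z":0.3,"twist":-0.29},{"x":0.4,"y":-0.35,"z":0.55,"twist":0},{"x":0.5,"y":-0.45,"z":0.7,"twist":0},{"x":0.5,"y":-0.45,"z":0.7,"twist":0},{"x":0.4,"y":-0.35,"z":0.6,"twist":0},{"x":0.3,"y":-0.25,"z":0.4,"twist":0},{"x":0.15,"y":-0.13,"z":0.2,"twist":0},{"x":0,"y":0,"z":0,"twist":0}]'; python3 snap.py w4;python3 go.py 628.7 185.2 60 1.93; python3 fit.py w4 2>/dev/null | head -3
```

```text
time: 5.02
position: [633.2, 188.2, 116.1]
ee_rot: [[1.0, 0.03, 0.005], [0.03, -1.0, -0.007], [0.005, 0.007, -1.0]]
wrist_force: [-0.4, 0.1, 0.4]
opening: 85.3
t 5.07 p [632.8 187.7 116.9] yaw 1.73 z [ 0.005 -0.007 -1.   ] open 85.5 F [-0.9 -0.4 -0.4]
units [-0.112  0.048  1.422] n 1.421913142855192
twist units -0.04
rod n 2037 dir 92.015854 ends -75.9769884860865 63.320591273369274 z top [28.5977007  29.85505865]
red end [630.11235715 171.86247832] tip [634.95384434  34.31160005] len 137.6360567297237
red start..end [35.24950088 63.21237137] mid from red start [632.63538332 100.18110196]
```

View pics/w4.png

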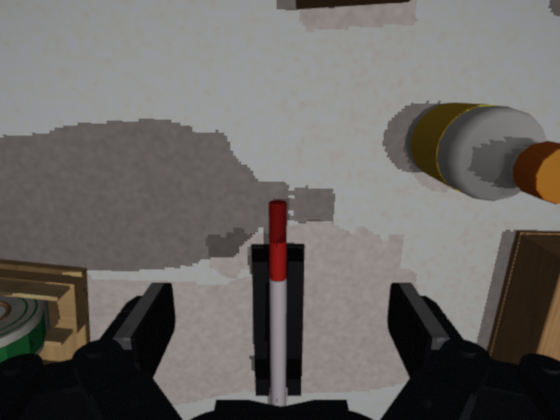

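Rod at column 278 is centred between the fingers. Descending on the handle.

```bash
python3 -m creep '[{"x":-0.1,"y":0.05,"z":0.5,"twist":0},{"x":0,"y":0,"z":0.6,"twist":0},{"x":0,"y":0,"z":0.6,"twist":0},{"x":0,"y":0,"z":0.4,"twist":0},{"x":0,"y":0,"z":0.2,"twist":0},{"x":0,"y":0,"z":0,"twist":0}]'; python3 go.py 629.5 185.2 6 1.97
```

```text
time: 5.57
position: [631.9, 181.6, 30.2]
ee_rot: [[1.0, 0.028, 0.014], [0.028, -1.0, -0.007], [0.014, 0.008, -1.0]]
wrist_force: [-0.6, 0.4, -0.1]
opening: 85.1
t 5.57 p [631.9 181.6  30.2] yaw 1.6 z [ 0.014 -0.007 -1.   ] open 85.1 F [-0.6  0.4 -0.1]
units [-0.066 -0.096  0.602] n 0.6021881187838241
twist units -0.074
```

```bash
python3 -m creep '[{"x":-0.05,"y":-0.1,"z":0.3,"twist":-0.07},{"x":0,"y":0,"z":0.2,"twist":0},{"x":0,"y":0,"z":0.05,"twist":0},{"x":0,"y":0,"z":0,"twist":0}]'; python3 go.py 629.5 185.2 6 1.97
```

```text
time: 5.9
position: [632.1, 185.2, 10.9]
ee_rot: [[0.999, 0.034, 0.02], [0.034, -0.999, -0.007], [0.02, 0.008, -1.0]]
wrist_force: [0.5, -0.4, -0.5]
opening: 85.5
t 5.9 p [632.1 185.2  10.9] yaw 1.95 z [ 0.02  -0.007 -1.   ] open 85.5 F [ 0.5 -0.4 -0.5]
units [-0.068 -0.004  0.122] n 0.12178441117784089
twist units -0.004
```

```bash
python3 -m creep '[{"x":-0.06,"y":0,"z":0.1,"twist":0},{"x":-0.02,"y":0,"z":0.02,"twist":0},{"x":0,"y":0,"z":0,"twist":0}]'; python3 go.py 629.5 185.2 7 1.97
python3 -m creep '[{"x":0,"y":0,"z":0,"twist":0},{"x":0,"y":0,"z":0,"twist":0},{"x":0,"y":0,"z":0,"twist":0},{"x":0,"y":0,"z":0,"twist":0},{"x":0,"y":0,"z":0,"twist":0},{"x":0,"y":0,"z":0,"twist":0},{"x":0,"y":0,"z":0,"twist":0},{"x":0,"y":0,"z":0,"twist":0}]' -1 70; python3 go.py
```

```text
time: 6.15
position: [629.7, 185.3, 7.1]
ee_rot: [[0.999, 0.034, 0.022], [0.034, -0.999, -0.007], [0.022, 0.008, -1.0]]
wrist_force: [-0.2, -0.3, -0.1]
opening: 85.1
t 6.15 p [629.7 185.3   7.1] yaw 1.96 z [ 0.022 -0.007 -1.   ] open 85.1 F [-0.2 -0.3 -0.1]
units [-0.006  0.001  0.003] n 0.005691737142305499
twist units -0.001
time: 6.82
position: [630.6, 185.3, 8.5]
ee_rot: [[0.999, 0.034, 0.024], [0.034, -0.999, -0.007], [0.023, 0.008, -1.0]]
wrist_force: [-0.2, -0.4, 0.3]
opening: 9.7
t 6.82 p [630.6 185.3   8.5] yaw 1.96 z [ 0.024 -0.007 -1.   ] open 9.7 F [-0.2 -0.4  0.3]
```

```bash
python3 -m creep '[{"x":0,"y":0,"z":0,"twist":0},{"x":0,"y":0,"z":0,"twist":0}]'; python3 go.py; python3 -m creep '[{"x":0,"y":0,"z":-0.2,"twist":0},{"x":0,"y":0,"z":-0.3,"twist":0},{"x":0,"y":0,"z":-0.4,"twist":0},{"x":0,"y":0,"z":-0.3,"twist":0},{"x":0,"y":0,"z":-0.1,"twist":0},{"x":0,"y":0,"z":0,"twist":0}]'; python3 snap.py w5;python3 go.py
```

```text
time: 6.98
position: [630.5, 185.3, 8.5]
ee_rot: [[0.999, 0.034, 0.024], [0.034, -0.999, -0.007], [0.023, 0.008, -1.0]]
wrist_force: [-0.7, 0.4, 0.1]
opening: 9.5
t 6.98 p [630.5 185.3   8.5] yaw 1.97 z [ 0.024 -0.007 -1.   ] open 9.5 F [-0.7  0.4  0.1]
time: 7.48
position: [629.0, 185.7, 65.7]
ee_rot: [[0.999, 0.034, 0.024], [0.034, -0.999, -0.007], [0.023, 0.007, -1.0]]
wrist_force: [1.1, -0.7, -1.1]
opening: 9.5
t 7.53 p [629.1 185.8  65.4] yaw 1.96 z [ 0.024 -0.007 -1.   ] open 9.3 F [-0.1 -1.  -0.5]
```

View pics/w5.png

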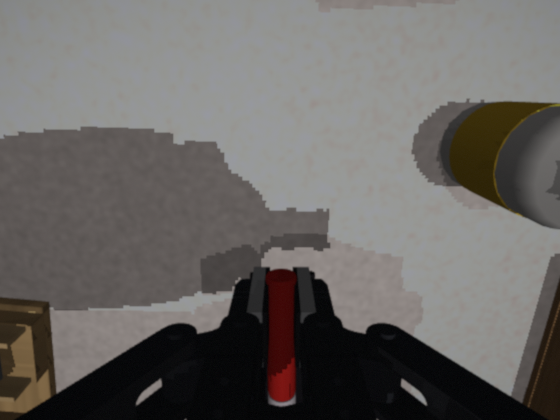

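Rod gripped (opening 9.5, red end between the pads). I'll raise it and carry it to the start of the insertion.

```bash
python3 -m creep '[{"x":0,"y":0,"z":-0.3,"twist":0.5},{"x":0,"y":0,"z":-0.4,"twist":0.5},{"x":0,"y":-0.2,"z":-0.4,"twist":0.39},{"x":-0.2,"y":-0.3,"z":-0.2,"twist":0},{"x":-0.4,"y":-0.4,"z":0,"twist":0},{"x":-0.5,"y":-0.4,"z":0,"twist":0},{"x":-0.5,"y":-0.4,"z":0,"twist":0},{"x":-0.5,"y":-0.4,"z":0,"twist":0},{"x":-0.5,"y":-0.4,"z":0,"twist":0},{"x":-0.4,"y":-0.3,"z":0,"twist":0}]'; python3 go.py 461.2 331.7 115 -5
```

```text
time: 8.37
position: [510.8, 312.6, 109.4]
ee_rot: [[0.996, -0.09, 0.016], [-0.09, -0.996, -0.008], [0.017, 0.006, -1.0]]
wrist_force: [-0.1, -0.0, -0.8]
opening: 9.4
t 8.37 p [510.8 312.6 109.4] yaw -5.17 z [ 0.016 -0.008 -1.   ] open 9.4 F [-0.1 -0.  -0.8]
units [-1.275 -0.362 -0.165] n 1.2745333946087025
twist units -0.035
```

```bash
python3 -m creep '[{"x":-0.4,"y":-0.1,"z":0,"twist":-0.03},{"x":-0.4,"y":-0.1,"z":0,"twist":0},{"x":-0.3,"y":-0.1,"z":0,"twist":0},{"x":-0.1,"y":0,"z":0,"twist":0},{"x":0,"y":0,"z":0,"twist":0},{"x":0,"y":0,"z":0,"twist":0}]'; python3 go.py 461.2 331.7 40 -5
cat > rod.py <<'E'
from h import *
import sys
n=sys.argv[1]
for c in ['scene','side']:
    k=pose(c); im,D=vision.camera(c); save(n+c,im); np.savez(n+c+'.npz',im=im,D=D,K=k[0],T=k[1])
    W=cloud(k,D);hsv=cv2.cvtColor(im,cv2.COLOR_RGB2HSV);H,S,V=[hsv[...,i].astype(int) for i in range(3)]
    s=ctrl.sense();p=np.array(s['position']);a=np.array(s['ee_rot'])[:,1]; g=p-19*np.array(s['ee_rot'])[:,2]
    if a[1]>0:a=-a
    r=W-g; t=r@a; perp=np.linalg.norm(r-t[...,None]*a,axis=-1)
    m=(t>20)&(t<190)&(perp<22)
    P=W[m]; print(c,len(P))
    if len(P)<10: continue
    v=cv2.fitLine(P.astype(np.float32),cv2.DIST_HUBER,0,.01,.01).ravel(); d=v[:3]*np.sign(v[4-3]*-1 if False else (v[:3]@a)); 
    print(' dir',np.round(d,4),'yawdir',np.degrees(np.arctan2(-d[1],-d[0])),'slope deg',np.degrees(np.arcsin(d[2])),'at tip t',np.percentile(t[m],[1,99]),'pt@tool',np.round(v[3:]+d*((g-v[3:])@d)-g,1),'tip',np.round(v[3:]+d*(np.percentile(t[m],99)-(v[3:]-g)@d),1))
E
python3 rod.py r1
```

```text
time: 8.87
position: [453.8, 334.1, 104.5]
ee_rot: [[0.997, -0.074, 0.011], [-0.074, -0.997, -0.009], [0.011, 0.008, -1.0]]
wrist_force: [0.1, -0.6, -0.7]
opening: 9.6
t 8.87 p [453.8 334.1 104.5] yaw -4.26 z [ 0.011 -0.009 -1.   ] open 9.6 F [ 0.1 -0.6 -0.7]
units [0.171 0.034 1.615] n 1.6154214935409772
twist units 0.148
scene 202
 dir [-0.0741 -0.9972 -0.0065] yawdir 85.75123312138608 slope deg -0.37480167315270824 at tip t [ 21.87017363 185.1112046 ] pt@tool [ 2.6 -0.2 -2.3] tip [442.7 149.4 120. ]
side 19
 dir [-0.1174 -0.9931 -0.0034] yawdir 83.25880524042553 slope deg -0.1956882216773008 at tip t [ 20.1254287  182.62059293] pt@tool [ 5.3 -0.6  0.5] tip [438.  152.  123.5]
```

```bash
python3 - <<'E'
from h import *
a=cv2.imread('pics/r1scene.png')[100:260,220:440];b=cv2.imread('pics/r1side.png')[180:320,200:400]
a=cv2.resize(a,(400,291),interpolation=cv2.INTER_CUBIC);b=cv2.resize(b,(400,280),interpolation=cv2.INTER_CUBIC)
c=np.zeros((291,800,3),np.uint8);c[:291,:400]=a;c[:280,400:]=b;cv2.imwrite('pics/r1c.png',c)
E
```

```text
(no output)
```

View pics/r1c.png

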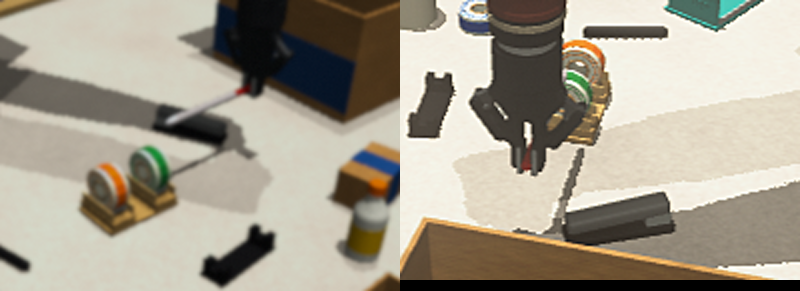

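The rod is held level, with its tip at (442,149), short of the green roll's face. Lowering it to bore height.

```bash
python3 -m creep '[{"x":0.15,"y":0.03,"z":0.3,"twist":0.15},{"x":0,"y":0,"z":0.4,"twist":0},{"x":0,"y":0,"z":0.4,"twist":0},{"x":0,"y":0,"z":0.3,"twist":0},{"x":0,"y":0,"z":0.15,"twist":0},{"x":0,"y":0,"z":0,"twist":0}]'; python3 go.py 461.2 331.7 40.5 -5
```

```text
time: 9.47
position: [467.0, 328.9, 37.5]
ee_rot: [[0.995, -0.097, 0.014], [-0.097, -0.995, -0.008], [0.014, 0.007, -1.0]]
wrist_force: [-0.1, -0.5, -1.4]
opening: 9.7
t 9.47 p [467.  328.9  37.5] yaw -5.57 z [ 0.014 -0.008 -1.   ] open 9.7 F [-0.1 -0.5 -1.4]
units [-0.15  -0.054 -0.078] n 0.1501856636470354
twist units -0.113
```

```bash
python3 -m creep '[{"x":-0.13,"y":-0.04,"z":-0.06,"twist":-0.1},{"x":0,"y":0,"z":0,"twist":0},{"x":0,"y":0,"z":0,"twist":0}]'; python3 go.py 461.2 331.7 40.5 -5; python3 rod.py r2
```

```text
time: 9.72
position: [462.0, 330.7, 40.1]
ee_rot: [[0.996, -0.089, 0.013], [-0.089, -0.996, -0.009], [0.014, 0.007, -1.0]]
wrist_force: [0.4, -0.3, -1.5]
opening: 9.4
t 9.72 p [462.  330.7  40.1] yaw -5.09 z [ 0.013 -0.009 -1.   ] open 9.4 F [ 0.4 -0.3 -1.5]
units [-0.022 -0.022 -0.011] n 0.02194794539108872
twist units -0.018
scene 186
 dir [-0.0904 -0.9958 -0.0104] yawdir 84.81069863449994 slope deg -0.5937282345621002 at tip t [ 22.33843153 180.66246754] pt@tool [ 3.2 -0.3 -1.7] tip [448.8 150.8  55.8]
side 28
 dir [-0.0566 -0.9979  0.0328] yawdir 86.75355442534784 slope deg 1.8809469705536186 at tip t [ 37.696099   184.62692637] pt@tool [-6.5  0.2 -5.8] tip [445.  147.   59.6]
```

```bash
python3 -m creep '[{"x":-0.02,"y":0.1,"z":-0.05,"twist":0},{"x":0,"y":0.2,"z":0,"twist":0},{"x":0,"y":0.3,"z":0,"twist":0},{"x":0,"y":0.3,"z":0,"twist":0},{"x":0,"y":0.2,"z":0,"twist":0},{"x":0,"y":0.1,"z":0,"twist":0}]'; python3 go.py 446.2 160.4 42 -5; python3 rod.py r3
```

```text
time: 10.32
position: [457.4, 279.3, 44.7]
ee_rot: [[0.996, -0.087, 0.016], [-0.087, -0.996, -0.008], [0.017, 0.006, -1.0]]
wrist_force: [-0.0, 0.4, -0.7]
opening: 9.4
t 10.32 p [457.4 279.3  44.7] yaw -5.01 z [ 0.016 -0.008 -1.   ] open 9.4 F [-0.   0.4 -0.7]
units [-0.021  2.984  0.085] n 2.9841097807789208
twist units -0.002
scene 250
 dir [-0.1143 -0.9928  0.0358] yawdir 83.43402931099304 slope deg 2.0530167918903586 at tip t [ 20.7689657 184.1561916] pt@tool [ 4.4 -0.7 -4.7] tip [440.5  95.6  65.5]
side 74
 dir [-0.217  -0.9754  0.0385] yawdir 77.45564096511106 slope deg 2.204284831318629 at tip t [ 24.75393794 178.84823811] pt@tool [ 7.9 -1.8 -2.3] tip [426.3 103.6  68.3]
```

```bash
python3 - <<'E'
from h import *
a=cv2.imread('pics/r3scene.png')[120:240,250:400];b=cv2.imread('pics/r3side.png')[180:320,200:400]
a=cv2.resize(a,(400,320),interpolation=cv2.INTER_CUBIC);b=cv2.resize(b,(400,280),interpolation=cv2.INTER_CUBIC)
c=np.zeros((320,800,3),np.uint8);c[:320,:400]=a;c[:280,400:]=b;cv2.imwrite('pics/r3c.png',c)
E
```

```text
(no output)
```

View pics/r3c.png

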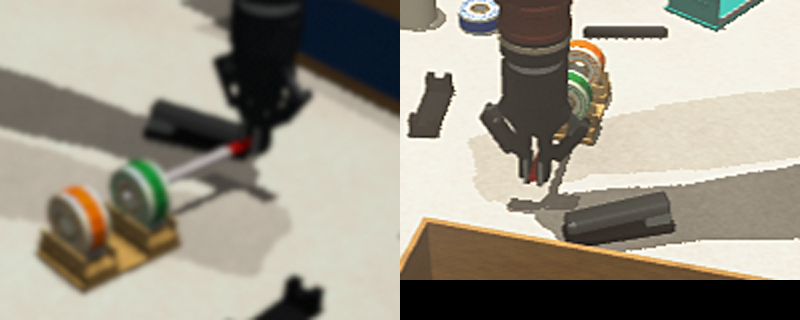

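The tip has gone through the green bore with no contact force. The hand has drifted up 3 mm, so I'll correct that and go on.

```bash
python3 -m creep '[{"x":-0.02,"y":0.1,"z":0.07,"twist":0},{"x":0,"y":0.25,"z":0.01,"twist":0},{"x":0,"y":0.25,"z":0.01,"twist":0},{"x":0,"y":0.25,"z":0.01,"twist":0},{"x":0,"y":0.15,"z":0,"twist":0}]'; python3 go.py 446.2 160.4 42 -5
```

```text
time: 10.83
position: [452.7, 237.4, 40.2]
ee_rot: [[0.996, -0.086, 0.016], [-0.086, -0.996, -0.007], [0.017, 0.006, -1.0]]
wrist_force: [1.4, 0.1, -0.7]
opening: 9.5
t 10.83 p [452.7 237.4  40.2] yaw -4.93 z [ 0.016 -0.007 -1.   ] open 9.5 F [ 1.4  0.1 -0.7]
units [ 0.004  1.933 -0.034] n 1.9326714726571754
twist units 0.014
```

```bash
python3 - <<'E'
from h import *
im,D=vision.camera('scene'); save('r4',cv2.resize(im[150:240,255:345],(720,720)[:2] if False else (600,600),interpolation=cv2.INTER_CUBIC))
E
```

```text
(no output)
```

View pics/r4.png

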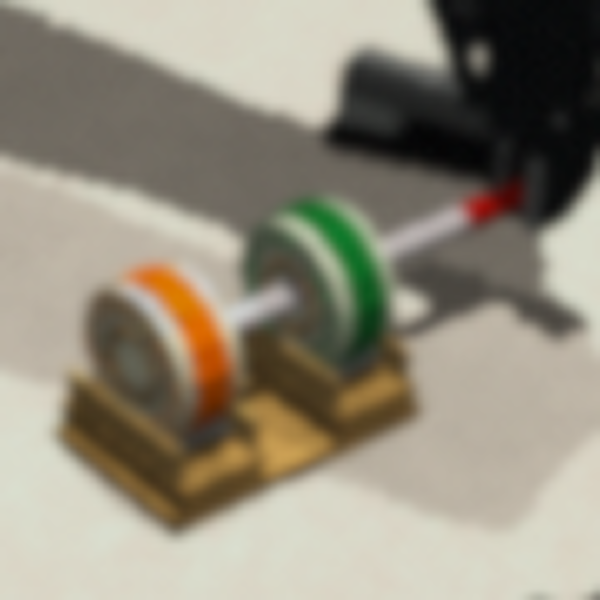

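The rod runs through the green roll at crop (300,290) and heads into the orange bore. Continuing.

```bash
python3 -m creep '[{"x":0,"y":0.15,"z":-0.02,"twist":0},{"x":0,"y":0.2,"z":0,"twist":0},{"x":0,"y":0.25,"z":0.01,"twist":0},{"x":0,"y":0.25,"z":0.02,"twist":0},{"x":0,"y":0.15,"z":0,"twist":0},{"x":0,"y":0,"z":0,"twist":0}]'; python3 go.py 446.2 160.4 41 -5
```

```text
time: 11.38
position: [449.0, 192.1, 40.3]
ee_rot: [[0.996, -0.087, 0.017], [-0.087, -0.996, -0.008], [0.017, 0.006, -1.0]]
wrist_force: [0.9, -0.3, -0.2]
opening: 9.6
t 11.38 p [449.  192.1  40.3] yaw -5.01 z [ 0.017 -0.008 -1.   ] open 9.6 F [ 0.9 -0.3 -0.2]
units [-0.001  0.797 -0.013] n 0.7965173954758792
twist units -0.002
```

```bash
python3 -m creep '[{"x":0,"y":0.15,"z":0,"twist":0},{"x":0,"y":0.25,"z":0.01,"twist":0},{"x":0,"y":0.2,"z":0.01,"twist":0},{"x":0,"y":0.1,"z":0,"twist":0},{"x":0,"y":0.05,"z":0,"twist":0},{"x":0,"y":0,"z":0,"twist":0}]'; python3 go.py 446.2 160.4 41 -5;  python3 rod.py r5; python3 - <<'E'
from h import *
a=cv2.imread('pics/r5scene.png')[150:240,255:345];b=cv2.imread('pics/r5side.png')[180:270,220:340]
a=cv2.resize(a,(400,400),interpolation=cv2.INTER_CUBIC);b=cv2.resize(b,(400,300),interpolation=cv2.INTER_CUBIC)
c=np.zeros((400,800,3),np.uint8);c[:,:400]=a;c[:300,400:]=b;cv2.imwrite('pics/r5c.png',c)
E
```

```text
time: 11.88
position: [446.2, 158.7, 39.7]
ee_rot: [[0.996, -0.088, 0.017], [-0.088, -0.996, -0.007], [0.018, 0.006, -1.0]]
wrist_force: [-0.2, -0.1, -1.1]
opening: 9.7
t 11.88 p [446.2 158.7  39.7] yaw -5.05 z [ 0.017 -0.007 -1.   ] open 9.7 F [-0.2 -0.1 -1.1]
units [-0.003 -0.042 -0.034] n 0.042099124283306665
twist units -0.01
scene 308
 dir [-0.078  -0.9967 -0.0221] yawdir 85.52516472267368 slope deg -1.2649895548289036 at tip t [ 50.05527951 185.0571891 ] pt@tool [ 0.4 -0.1  1.3] tip [431.9 -25.4  55.9]
side 45
 dir [-0.2648 -0.955  -0.1335] yawdir 74.50567790922102 slope deg -7.669711250121097 at tip t [ 25.1526838  111.18646441] pt@tool [ 9.1 -3.1  3.7] tip [425.7  50.1  47.5]
```

View pics/r5c.png

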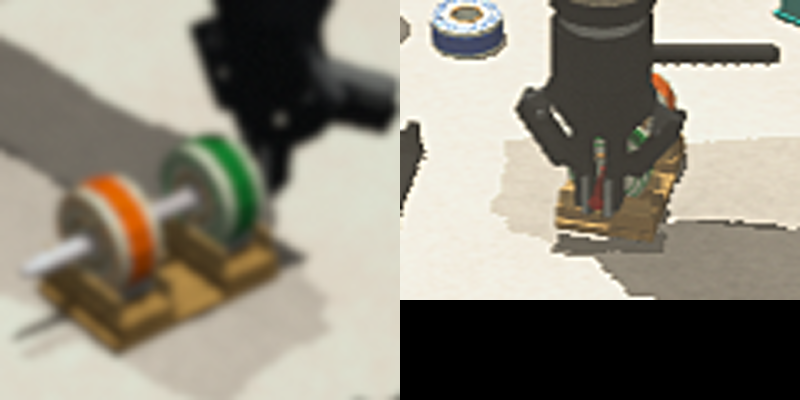

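The rod runs through both rolls, with its tip showing past the orange one. Lowering it into the bores.

```bash
python3 -m creep '[{"x":0,"y":-0.03,"z":0.08,"twist":0},{"x":0,"y":0,"z":0.05,"twist":0},{"x":0,"y":0,"z":0,"twist":0}]'; python3 go.py 446.2 160.4 33.5 -5
```

```text
time: 12.23
position: [446.7, 161.1, 34.1]
ee_rot: [[0.996, -0.087, 0.017], [-0.087, -0.996, -0.007], [0.018, 0.005, -1.0]]
wrist_force: [-0.1, -0.7, -1.3]
opening: 9.4
t 12.23 p [446.7 161.1  34.1] yaw -4.98 z [ 0.017 -0.007 -1.   ] open 9.4 F [-0.1 -0.7 -1.3]
units [-0.01   0.018  0.015] n 0.018347463846813086
twist units 0.004
```

```bash
python3 -m creep '[{"x":0,"y":0,"z":0.03,"twist":0},{"x":0,"y":0,"z":0.02,"twist":0},{"x":0,"y":0,"z":0,"twist":0}]'; python3 go.py 446.2 160.4 33.5 -5
```

```text
time: 12.48
position: [447.4, 161.5, 32.7]
ee_rot: [[0.996, -0.086, 0.019], [-0.086, -0.996, -0.007], [0.019, 0.006, -1.0]]
wrist_force: [-0.4, -1.6, 3.7]
opening: 9.6
t 12.48 p [447.4 161.5  32.7] yaw -4.92 z [ 0.019 -0.007 -1.   ] open 9.6 F [-0.4 -1.6  3.7]
units [-0.026  0.029 -0.021] n 0.029226573941847606
twist units 0.015
```

Wrist force shows +3.7 N up, so the rod is resting in the bores. Opening the jaws.

```bash
python3 -m creep '[{"x":0,"y":0,"z":0,"twist":0},{"x":0,"y":0,"z":0,"twist":0},{"x":0,"y":0,"z":0,"twist":0},{"x":0,"y":0,"z":0,"twist":0},{"x":0,"y":0,"z":0,"twist":0},{"x":0,"y":0,"z":0,"twist":0}]' 0.2;python3 go.py;  python3 -m creep '[{"x":0,"y":0,"z":-0.2,"twist":0},{"x":0,"y":0,"z":-0.4,"twist":0},{"x":0,"y":0,"z":-0.6,"twist":0},{"x":0,"y":0,"z":-0.7,"twist":0},{"x":0,"y":0,"z":-0.7,"twist":0},{"x":0,"y":0,"z":-0.4,"twist":0}]'; python3 go.py 438.8 75.7 170 -5
```

```text
time: 12.98
position: [447.0, 161.7, 32.2]
ee_rot: [[0.996, -0.086, 0.018], [-0.086, -0.996, -0.007], [0.019, 0.006, -1.0]]
wrist_force: [0.1, 0.2, -0.1]
opening: 51.4
t 12.98 p [447.  161.7  32.2] yaw -4.91 z [ 0.018 -0.007 -1.   ] open 51.4 F [ 0.1  0.2 -0.1]
time: 13.48
position: [440.7, 162.2, 154.3]
ee_rot: [[0.996, -0.086, 0.009], [-0.086, -0.996, -0.008], [0.009, 0.007, -1.0]]
wrist_force: [0.0, -0.5, -0.4]
opening: 51.3
t 13.48 p [440.7 162.2 154.3] yaw -4.92 z [ 0.009 -0.008 -1.   ] open 51.3 F [ 0.  -0.5 -0.4]
units [ 0.142  2.161 -0.375] n 2.161053521746264
twist units 0.015
```

```bash
python3 -m creep '[{"x":0.05,"y":0.3,"z":-0.2,"twist":0},{"x":0.05,"y":0.6,"z":-0.1,"twist":0},{"x":0,"y":0.6,"z":0,"twist":0},{"x":0,"y":0.4,"z":0,"twist":0},{"x":0,"y":0.2,"z":0,"twist":0},{"x":0,"y":0,"z":0,"twist":0},{"x":0,"y":0,"z":0,"twist":0}]' 1; python3 snap.py w6; python3 go.py 438.8 75.7 100 -5
```

```text
time: 14.07
position: [440.2, 76.0, 178.3]
ee_rot: [[0.996, -0.084, 0.022], [-0.084, -0.996, -0.008], [0.022, 0.006, -1.0]]
wrist_force: [0.7, 0.2, -0.2]
opening: 85.4
t 14.12 p [440.2  76.2 178.2] yaw -4.79 z [ 0.021 -0.008 -1.   ] open 85.7 F [-0.4 -0.2  0.7]
units [-0.076  0.004  1.955] n 1.9546120529097322
twist units 0.043
```

View pics/w6.png

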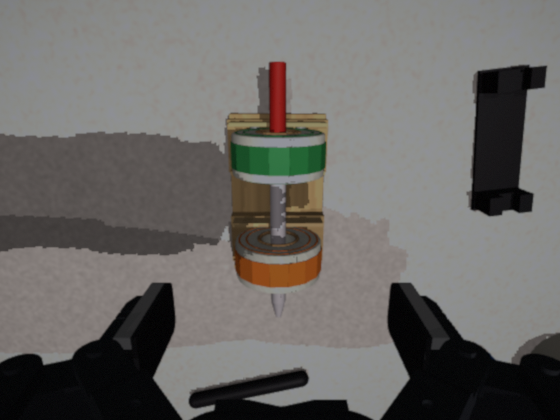

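```bash
python3 - <<'E'
from h import *
z=np.load('w6.npz');im=z['im'];W=cloud((z['K'],z['T']),z['D']);kt=(z['K'],z['T'])
X,Y,Z=[W[...,i] for i in range(3)];I=im.astype(int)
grey=(I.max(-1)-I.min(-1)<40)
m=(Z>40)&(Z<62)&grey&(Y>50)&(Y<103)&(abs(X-440)<18); P=W[m];f=cv2.fitLine(P[:,:2].astype(np.float32),cv2.DIST_HUBER,0,.01,.01).ravel();print('mid',len(P),np.median(P,0),np.degrees(np.arctan2(f[1],f[0])))
red=(I[...,0]>110)&(I[...,1]<60)&(Z>30);print('red',W[red].mean(0),np.percentile(W[red],1,0),np.percentile(W[red],99,0))
print('end px',atz(kt,277.5,62,52),'tip px',atz(kt,279,317,49))
for nm,lo,hi in [('green',90,140),('orange',10,65)]:
    k=(Z>70)&(Z<95)&(X>390)&(X<500)&(Y>lo)&(Y<hi);print(nm,np.percentile(Y[k],[2,98]),np.percentile(X[k],[2,98]),Z[k].max())
E
```

```text
mid 852 [437.55016726  69.9386823   52.85022071] 81.1184
red [438.97337938 127.33516202  58.84358324] [408.13741133  29.64880415  51.23635516] [463.79797338 174.43543259  82.73239441]
end px [447.24156039 174.7309982   52.        ] tip px [431.03645291 -25.11815676  49.        ]
green [100.15430686 130.56070376] [414.20706438 469.6305435 ] 90.33197172677407
orange [21.11519158 51.49688364] [407.27895337 462.54170958] 90.11138037613114
```

The spindle lies in both bores: red end at (278,62), tip at (279,317), bare middle at (279,212). Descending to the middle.

```bash
python3 -m creep '[{"x":-0.08,"y":0,"z":0.3,"twist":0.04},{"x":0,"y":0,"z":0.5,"twist":0},{"x":0,"y":0,"z":0.5,"twist":0},{"x":0,"y":0,"z":0.3,"twist":0},{"x":0,"y":0,"z":0.1,"twist":0},{"x":0,"y":0,"z":0,"twist":0}]'; python3 go.py 438.8 75.5 31 -5
```

```text
time: 14.62
position: [438.6, 80.6, 108.1]
ee_rot: [[0.996, -0.082, 0.022], [-0.082, -0.997, -0.006], [0.022, 0.004, -1.0]]
wrist_force: [0.2, -0.5, 0.3]
opening: 85.7
t 14.62 p [438.6  80.6 108.1] yaw -4.71 z [ 0.022 -0.006 -1.   ] open 85.7 F [ 0.2 -0.5  0.3]
units [-0.027  0.117  1.929] n 1.929031925745943
twist units 0.059
```

```bash
python3 -m creep '[{"x":-0.02,"y":0.13,"z":0,"twist":0.05},{"x":0,"y":0.02,"z":0.2,"twist":0},{"x":0,"y":0.02,"z":0.3,"twist":0},{"x":0,"y":0.02,"z":0.3,"twist":0},{"x":0,"y":0.02,"z":0.2,"twist":0},{"x":0,"y":0,"z":0,"twist":0}]'; python3 go.py 438.8 75.5 31 -5
```

```text
time: 15.12
position: [439.5, 71.5, 67.0]
ee_rot: [[0.996, -0.086, 0.025], [-0.086, -0.996, -0.007], [0.026, 0.004, -1.0]]
wrist_force: [-1.3, 0.2, 0.0]
opening: 85.5
t 15.12 p [439.5  71.5  67. ] yaw -4.94 z [ 0.025 -0.007 -1.   ] open 85.5 F [-1.3  0.2  0. ]
units [-0.048 -0.103  0.899] n 0.8986469967245236
twist units 0.011
```

```bash
python3 -m creep '[{"x":-0.03,"y":-0.09,"z":0,"twist":0.01},{"x":0,"y":0,"z":0.2,"twist":0},{"x":-0.02,"y":0,"z":0.3,"twist":0},{"x":0,"y":0,"z":0.25,"twist":0},{"x":0,"y":0,"z":0.05,"twist":0},{"x":0,"y":0,"z":0,"twist":0}]'; python3 go.py 438.8 75.5 31 -5
```

```text
time: 15.62
position: [438.1, 75.5, 30.9]
ee_rot: [[0.996, -0.087, 0.025], [-0.087, -0.996, -0.006], [0.025, 0.004, -1.0]]
wrist_force: [-0.6, -0.0, -0.3]
opening: 85.2
t 15.62 p [438.1  75.5  30.9] yaw -5.01 z [ 0.025 -0.006 -1.   ] open 85.2 F [-0.6 -0.  -0.3]
units [ 0.018 -0.002 -0.001] n 0.018455718718772492
twist units -0.002
```

```bash
python3 -m creep '[{"x":0,"y":0,"z":0,"twist":0},{"x":0,"y":0,"z":0,"twist":0},{"x":0,"y":0,"z":0,"twist":0},{"x":0,"y":0,"z":0,"twist":0},{"x":0,"y":0,"z":0,"twist":0},{"x":0,"y":0,"z":0,"twist":0},{"x":0,"y":0,"z":0,"twist":0},{"x":0,"y":0,"z":0,"twist":0},{"x":0,"y":0,"z":0,"twist":0},{"x":0,"y":0,"z":0,"twist":0}]' -1 90; python3 go.py
```

```text
time: 16.45
position: [439.5, 75.3, 32.6]
ee_rot: [[0.996, -0.087, 0.028], [-0.087, -0.996, -0.007], [0.028, 0.004, -1.0]]
wrist_force: [-0.6, -0.8, -0.5]
opening: 9.3
t 16.45 p [439.5  75.3  32.6] yaw -5.01 z [ 0.028 -0.007 -1.   ] open 9.3 F [-0.6 -0.8 -0.5]
```

```bash
python3 -m creep '[{"x":0,"y":0,"z":-0.1,"twist":0},{"x":0,"y":0,"z":-0.15,"twist":0},{"x":0,"y":0,"z":-0.2,"twist":0},{"x":0,"y":0,"z":-0.2,"twist":0},{"x":0,"y":0,"z":-0.25,"twist":0},{"x":0,"y":0,"z":-0.25,"twist":0},{"x":0,"y":0,"z":-0.25,"twist":0},{"x":0,"y":0,"z":-0.25,"twist":0},{"x":0,"y":0,"z":-0.25,"twist":0},{"x":0,"y":0,"z":-0.2,"twist":0}]'; python3 go.py;python3 rod.py r6 >/dev/null; python3 - <<'E'
from h import *
a=cv2.imread('pics/r6scene.png')[130:250,235:355];b=cv2.imread('pics/r6side.png')[160:270,220:340]
a=cv2.resize(a,(400,400),interpolation=cv2.INTER_CUBIC);b=cv2.resize(b,(400,367),interpolation=cv2.INTER_CUBIC)
c=np.zeros((400,800,3),np.uint8);c[:,:400]=a;c[:367,400:]=b;cv2.imwrite('pics/r6c.png',c)
E
```

```text
time: 17.28
position: [435.6, 76.1, 124.2]
ee_rot: [[0.996, -0.088, 0.025], [-0.087, -0.996, -0.007], [0.025, 0.004, -1.0]]
wrist_force: [0.2, 0.6, -2.5]
opening: 8.6
t 17.28 p [435.6  76.1 124.2] yaw -5.01 z [ 0.025 -0.007 -1.   ] open 8.6 F [ 0.2  0.6 -2.5]
```

View pics/r6c.png

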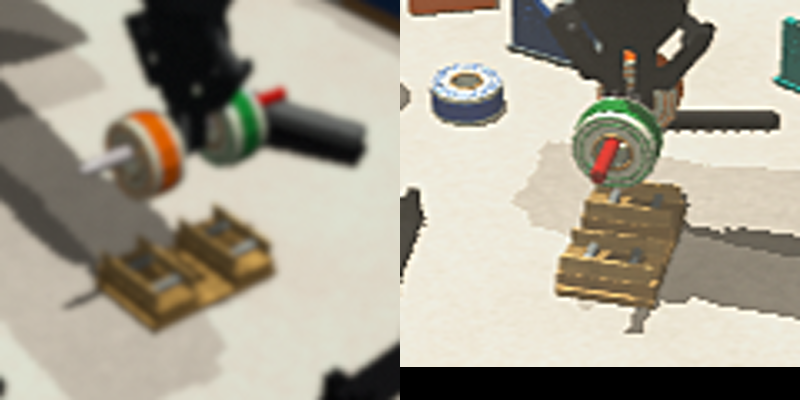

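Both rolls hang on the spindle, one each side of the grip, and the rack is empty. Carrying it gently to the blue dispenser.

```bash
python3 -m creep '[{"x":0.05,"y":0.1,"z":-0.1,"twist":0.1},{"x":0.1,"y":0.2,"z":0,"twist":0.2},{"x":0.1,"y":0.3,"z":0,"twist":0.3},{"x":0.15,"y":0.4,"z":0,"twist":0.4},{"x":0.2,"y":0.45,"z":0,"twist":0.4},{"x":0.2,"y":0.45,"z":0,"twist":0.4},{"x":0.2,"y":0.45,"z":0,"twist":0.4},{"x":0.2,"y":0.45,"z":0,"twist":0.4},{"x":0.2,"y":0.45,"z":0,"twist":0.4},{"x":0.2,"y":0.45,"z":0,"twist":0.3}]'; python3 go.py 520.7 -316.2 130 -22
```

```text
time: 18.22
position: [463.9, -91.1, 125.7]
ee_rot: [[0.924, -0.383, 0.02], [-0.383, -0.924, -0.005], [0.02, -0.004, -1.0]]
wrist_force: [0.4, 0.6, -2.5]
opening: 9.0
t 18.22 p [463.9 -91.1 125.7] yaw -22.52 z [ 0.02  -0.005 -1.   ] open 9.0 F [ 0.4  0.6 -2.5]
units [ 3.468  4.654 -0.054] n 4.653528779059636
twist units -0.105
```

```bash
python3 -m creep '[{"x":0.3,"y":0.43,"z":0,"twist":-0.1},{"x":0.35,"y":0.43,"z":0,"twist":0},{"x":0.38,"y":0.43,"z":0,"twist":0},{"x":0.38,"y":0.43,"z":0,"twist":0},{"x":0.38,"y":0.43,"z":0,"twist":0},{"x":0.38,"y":0.43,"z":0,"twist":0},{"x":0.3,"y":0.4,"z":0,"twist":0},{"x":0.25,"y":0.35,"z":0,"twist":0},{"x":0.2,"y":0.3,"z":0,"twist":0},{"x":0.15,"y":0.2,"z":0,"twist":0}]'; python3 go.py 520.7 -316.2 130 -22
```

```text
time: 19.05
position: [514.4, -299.0, 117.9]
ee_rot: [[0.92, -0.393, 0.011], [-0.393, -0.92, 0.0], [0.01, -0.005, -1.0]]
wrist_force: [-0.7, -0.5, -2.3]
opening: 8.6
t 19.05 p [ 514.4 -299.   117.9] yaw -23.13 z [ 0.011  0.    -1.   ] open 8.6 F [-0.7 -0.5 -2.3]
units [ 0.315  0.332 -0.301] n 0.33191200734327986
twist units -0.227
```

```bash
python3 -m creep '[{"x":0.1,"y":0.1,"z":-0.05,"twist":-0.15},{"x":0.1,"y":0.1,"z":0,"twist":-0.08},{"x":0.08,"y":0.05,"z":0,"twist":0},{"x":0,"y":0,"z":0,"twist":0},{"x":0,"y":0,"z":0,"twist":0}]'; python3 snap.py w7; python3 go.py 520.7 -316.2 90 -22;python3 rod.py r7 >/dev/null
```

```text
time: 19.47
position: [520.1, -315.1, 117.9]
ee_rot: [[0.927, -0.376, 0.008], [-0.376, -0.927, 0.003], [0.006, -0.006, -1.0]]
wrist_force: [0.5, -0.6, -1.9]
opening: 8.7
t 19.52 p [ 520.2 -315.   117.9] yaw -22.05 z [ 0.008  0.003 -1.   ] open 9.0 F [-0.3 -0.1 -2.9]
units [0.019 0.026 0.698] n 0.6977962837894658
twist units -0.011
```

View pics/w7.png

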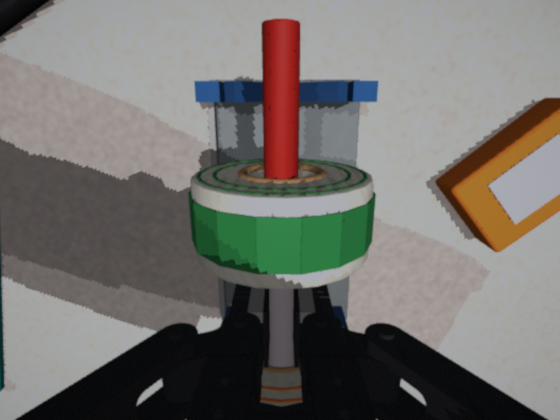

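View pics/r7scene.png

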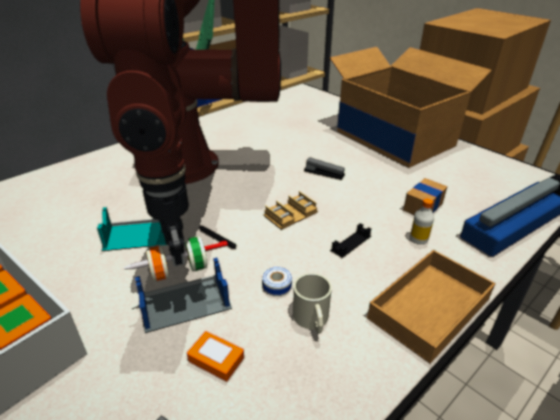

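Over the blue dispenser: the red end crosses above the far cheek's notch at (282,92), and the rolls hang either side of the jaws. I'll check the along-rod positions, then lower.

```bash
cat > chk.py <<'E'
from h import *
import sys
z=np.load(sys.argv[1]+'.npz');s=ctrl.sense()
c=np.array([520.7,-316.2,0]);a=np.radians(68);ey=np.array([np.cos(a),np.sin(a),0]);ex=np.array([np.sin(a),-np.cos(a),0])
W=cloud((z['K'],z['T']),z['D']);im=z['im'].astype(int);Z=W[...,2];t=(W-c)@ey;x=(W-c)@ex
g=(im[...,1]>im[...,0]+40)&(im[...,1]>im[...,2]+30)&(abs(x)<50)&(Z>30);
if g.sum(): print('green t',np.percentile(t[g],[2,98]),'x',np.percentile(x[g],[2,98]))
r=(im[...,0]>100)&(im[...,1]<50)&(im[...,2]<60)&(abs(x)<40)&(Z>30);print('red t',np.percentile(t[r],[1,99]),'x',np.median(x[r]),'z',[np.median(Z[r&(t>lo)&(t<lo+10)]) for lo in (60,75,88)],'xs',[np.median(x[r&(t>lo)&(t<lo+10)]) for lo in (60,75,88)])
b=(im[...,2]>im[...,0]+50)&(Z>58)&(Z<75)&(abs(x)<60)&(t>60)&(t<110);print('blue x',x[b].min(),x[b].max(),'t',np.percentile(t[b],[2,98]))
E
python3 chk.py w7
```

```text
green t [28.37269662 45.64277915] x [-29.67912765  26.3544649 ]
red t [53.20047126 99.3939947 ] x -2.8701969830153016 z [np.float64(139.43182802443386), np.float64(139.51766135771612), np.float64(139.5670273091527)] xs [np.float64(-2.617680093182533), np.float64(-2.911789211943221), np.float64(-3.176065062936265)]
blue x -44.47371530759756 45.195976181471686 t [76.38005304 85.684226  ]
```

```bash
python3 -m creep '[{"x":0.01,"y":0.02,"z":0.1,"twist":0},{"x":0,"y":0,"z":0.2,"twist":0},{"x":0,"y":0,"z":0.2,"twist":0},{"x":0,"y":0,"z":0.15,"twist":0},{"x":0,"y":0,"z":0.05,"twist":0},{"x":0,"y":0,"z":0,"twist":0}]'; python3 snap.py w8; python3 go.py 520.7 -316.2 36 -22; python3 chk.py w8
```

```text
time: 20.12
position: [520.4, -314.2, 86.7]
ee_rot: [[0.927, -0.374, 0.008], [-0.374, -0.927, 0.003], [0.006, -0.006, -1.0]]
wrist_force: [0.4, -0.4, -1.0]
opening: 9.3
t 20.17 p [ 520.3 -314.1   86.8] yaw -21.96 z [ 0.008  0.003 -1.   ] open 8.9 F [ 1.   0.1 -2. ]
units [0.02  0.052 1.269] n 1.2693501284826432
twist units 0.008
green t [28.62166532 51.8643743 ] x [-29.68588409  25.58568239]
red t [ 53.34230396 100.38819606] x -3.2130975575063734 z [np.float64(108.21822272429847), np.float64(108.19263841978986), np.float64(108.34929480806284)] xs [np.float64(-2.895811433928765), np.float64(-3.2137596737678122), np.float64(-3.506516254864495)]
blue x -44.63841829799863 45.483411872481106 t [76.45766245 85.54397156]
```

```bash
python3 -m creep '[{"x":0.07,"y":0.05,"z":0.1,"twist":0},{"x":0,"y":0,"z":0.2,"twist":0},{"x":0,"y":0,"z":0.25,"twist":0},{"x":0,"y":0,"z":0.2,"twist":0},{"x":0,"y":0,"z":0.1,"twist":0},{"x":0,"y":0,"z":0,"twist":0}]'; python3 snap.py w9; python3 go.py 522 -316.2 36 -22; python3 chk.py w9
```

```text
time: 20.67
position: [522.8, -317.6, 49.3]
ee_rot: [[0.927, -0.374, 0.008], [-0.374, -0.927, 0.003], [0.007, -0.006, -1.0]]
wrist_force: [-0.5, 0.8, -2.3]
opening: 9.1
t 20.72 p [ 522.8 -317.6   49.7] yaw -21.97 z [ 0.008  0.003 -1.   ] open 9.2 F [-0.2  0.3 -2.1]
units [-0.035 -0.023  0.342] n 0.3420132242037218
twist units 0.006
green t [25.66149756 49.01143186] x [-26.11096748  29.44107597]
red t [50.36752388 98.04526464] x 0.3567906467453944 z [np.float64(70.80071926755366), np.float64(70.80019986641324), np.float64(70.94633076004925)] xs [np.float64(0.6841527999298198), np.float64(-0.23677143095063102), np.float64(-0.21730478922648433)]
blue x -44.9719126336642 45.58919186900297 t [76.3980413  85.62129156]
```

View pics/w9.png

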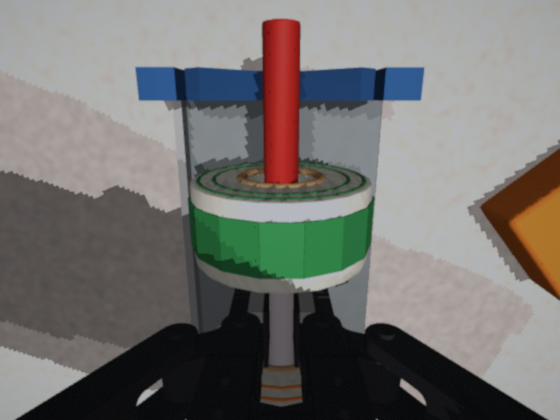

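The red end (282,60) is centred in the far notch, rod level. Now the final slow lowering.

```bash
python3 -m creep '[{"x":0,"y":-0.03,"z":0.08,"twist":0},{"x":0,"y":0,"z":0.12,"twist":0},{"x":0,"y":0,"z":0.05,"twist":0},{"x":0,"y":0,"z":0,"twist":0}]'; python3 go.py 521 -316.2 36 -22
```

```text
time: 21.05
position: [523.8, -316.6, 39.5]
ee_rot: [[0.927, -0.374, 0.009], [-0.374, -0.927, 0.002], [0.008, -0.005, -1.0]]
wrist_force: [0.1, 0.6, -2.9]
opening: 8.7
t 21.05 p [ 523.8 -316.6   39.5] yaw -21.96 z [ 0.009  0.002 -1.   ] open 8.7 F [ 0.1  0.6 -2.9]
units [-0.07   0.017  0.087] n 0.08683475682094913
twist units 0.007
```

```bash
python3 -m creep '[{"x":-0.03,"y":0,"z":0.04,"twist":0},{"x":0,"y":0,"z":0.03,"twist":0},{"x":0,"y":0,"z":0,"twist":0},{"x":0,"y":0,"z":0,"twist":0}]'; python3 go.py 521 -316.2 36 -22
```

```text
time: 21.38
position: [522.8, -316.3, 36.8]
ee_rot: [[0.927, -0.374, 0.01], [-0.374, -0.927, 0.001], [0.009, -0.005, -1.0]]
wrist_force: [-0.3, -0.4, -2.5]
opening: 9.3
t 21.38 p [ 522.8 -316.3   36.8] yaw -21.96 z [ 0.01   0.001 -1.   ] open 9.3 F [-0.3 -0.4 -2.5]
units [-0.044  0.016  0.021] n 0.04352218572313809
twist units 0.007
```

```bash
python3 -m creep '[{"x":-0.02,"y":0,"z":0.03,"twist":0},{"x":0,"y":0,"z":0,"twist":0}]'; python3 go.py 521 -316.2 36 -22;python3 -m creep '[{"x":0,"y":0,"z":0.03,"twist":0},{"x":0,"y":0,"z":0,"twist":0}]'; python3 go.py 521 -316.2 36 -22
```

```text
time: 21.55
position: [522.6, -316.4, 36.1]
ee_rot: [[0.927, -0.374, 0.011], [-0.374, -0.927, 0.0], [0.01, -0.004, -1.0]]
wrist_force: [0.3, -0.5, -1.2]
opening: 8.9
t 21.55 p [ 522.6 -316.4   36.1] yaw -21.96 z [ 0.011  0.    -1.   ] open 8.9 F [ 0.3 -0.5 -1.2]
units [-0.038  0.011  0.003] n 0.037620592227252295
twist units 0.008
time: 21.72
position: [522.9, -316.6, 35.6]
ee_rot: [[0.927, -0.374, 0.012], [-0.374, -0.927, -0.0], [0.011, -0.004, -1.0]]
wrist_force: [0.5, 0.5, -1.6]
opening: 9.4
t 21.72 p [ 522.9 -316.6   35.6] yaw -21.96 z [ 0.012 -0.    -1.   ] open 9.4 F [ 0.5  0.5 -1.6]
units [-0.048  0.008 -0.012] n 0.047631067625960574
twist units 0.007
```

```bash
python3 -m creep '[{"x":0,"y":0,"z":0.04,"twist":0},{"x":0,"y":0,"z":0,"twist":0}]'; python3 go.py;python3 -m creep '[{"x":0,"y":0,"z":0.03,"twist":0},{"x":0,"y":0,"z":0,"twist":0}]'; python3 go.py; python3 snap.py w10; python3 chk.py w10
```

```text
time: 21.88
position: [523.0, -316.6, 35.6]
ee_rot: [[0.927, -0.374, 0.012], [-0.374, -0.927, -0.001], [0.011, -0.004, -1.0]]
wrist_force: [-1.1, 1.0, -0.7]
opening: 9.2
t 21.88 p [ 523.  -316.6   35.6] yaw -21.96 z [ 0.012 -0.001 -1.   ] open 9.2 F [-1.1  1.  -0.7]
time: 22.05
position: [523.0, -316.7, 35.6]
ee_rot: [[0.927, -0.374, 0.012], [-0.374, -0.927, -0.001], [0.011, -0.003, -1.0]]
wrist_force: [-0.2, 0.4, -2.0]
opening: 9.1
t 22.05 p [ 523.  -316.7   35.6] yaw -21.95 z [ 0.012 -0.001 -1.   ] open 9.1 F [-0.2  0.4 -2. ]
green t [25.71194953 49.09386495] x [-26.21614032  29.24010759]
red t [50.26407784 98.98027636] x -0.27697514056674266 z [np.float64(56.2677670940017), np.float64(56.24006607462907), np.float64(56.283424260317204)] xs [np.float64(0.06672514885427386), np.float64(-0.8628216546692729), np.float64(-0.8253077352014375)]
blue x -44.9272978155582 45.47805039830868 t [76.37679537 85.64813735]
```

```bash
python3 -m creep '[{"x":0,"y":0,"z":0.06,"twist":0}]'; python3 go.py;python3 -m creep '[{"x":0,"y":0,"z":0.06,"twist":0}]'; python3 go.py
```

```text
time: 22.18
position: [523.2, -316.8, 35.0]
ee_rot: [[0.927, -0.374, 0.012], [-0.374, -0.928, -0.002], [0.012, -0.003, -1.0]]
wrist_force: [-13.1, 11.7, 37.5]
opening: 9.1
t 22.18 p [ 523.2 -316.8   35. ] yaw -21.95 z [ 0.012 -0.002 -1.   ] open 9.1 F [-13.1  11.7  37.5]
time: 22.27
position: [523.3, -316.8, 35.1]
ee_rot: [[0.928, -0.374, 0.012], [-0.374, -0.928, -0.002], [0.012, -0.003, -1.0]]
wrist_force: [-12.6, 10.7, 27.7]
opening: 9.1
t 22.27 p [ 523.3 -316.8   35.1] yaw -21.94 z [ 0.012 -0.002 -1.   ] open 9.1 F [-12.6  10.7  27.7]
```

Seated contact: 37 N up with a side component, so the rod is leaning on one flank. I'll relax, nudging ~1 mm to -x, then release.

```bash
python3 -m creep '[{"x":-0.02,"y":0,"z":0,"twist":0},{"x":-0.02,"y":0,"z":0,"twist":0},{"x":0,"y":0,"z":0,"twist":0}]'; python3 go.py; python3 -m creep '[{"x":-0.02,"y":0,"z":0.03,"twist":0},{"x":0,"y":0,"z":0,"twist":0}]'; python3 go.py
```

```text
time: 22.52
position: [522.4, -316.7, 36.0]
ee_rot: [[0.928, -0.373, 0.014], [-0.373, -0.928, -0.004], [0.014, -0.002, -1.0]]
wrist_force: [0.5, -0.5, -1.8]
opening: 8.8
t 22.52 p [ 522.4 -316.7   36. ] yaw -21.92 z [ 0.014 -0.004 -1.   ] open 8.8 F [ 0.5 -0.5 -1.8]
time: 22.68
position: [522.9, -317.0, 35.4]
ee_rot: [[0.928, -0.373, 0.017], [-0.373, -0.928, -0.005], [0.017, -0.002, -1.0]]
wrist_force: [-1.0, 0.9, -0.4]
opening: 8.9
t 22.68 p [ 522.9 -317.    35.4] yaw -21.91 z [ 0.017 -0.005 -1.   ] open 8.9 F [-1.   0.9 -0.4]
```

```bash
python3 -m creep '[{"x":-0.06,"y":0,"z":0.0,"twist":0},{"x":-0.03,"y":0,"z":0.02,"twist":0}]'; python3 go.py; python3 -m creep '[{"x":0,"y":0,"z":0.05,"twist":0}]'; python3 go.py
```

```text
time: 22.85
position: [522.4, -317.0, 35.8]
ee_rot: [[0.928, -0.373, 0.023], [-0.372, -0.928, -0.007], [0.024, -0.002, -1.0]]
wrist_force: [3.2, 1.7, 5.4]
opening: 9.6
t 22.85 p [ 522.4 -317.    35.8] yaw -21.87 z [ 0.023 -0.007 -1.   ] open 9.6 F [3.2 1.7 5.4]
time: 22.93
position: [523.1, -317.4, 35.0]
ee_rot: [[0.928, -0.372, 0.024], [-0.372, -0.928, -0.008], [0.026, -0.001, -1.0]]
wrist_force: [-9.8, 8.6, 25.5]
opening: 8.9
t 22.93 p [ 523.1 -317.4   35. ] yaw -21.87 z [ 0.024 -0.008 -1.   ] open 8.9 F [-9.8  8.6 25.5]
```

```bash
python3 -m creep '[{"x":-0.02,"y":0,"z":0.015,"twist":0},{"x":0,"y":0,"z":0,"twist":0},{"x":0,"y":0,"z":0,"twist":0},{"x":0,"y":0,"z":0,"twist":0},{"x":0,"y":0,"z":0,"twist":0},{"x":0,"y":0,"z":0,"twist":0},{"x":0,"y":0,"z":0,"twist":0}]' 0.2; python3 go.py; python3 rod.py r8 >/dev/null; python3 snap.py w11; python3 chk.py w11; python3 - <<'E'
from h import *
a=cv2.imread('pics/r8scene.png')[200:340,110:250];b=cv2.imread('pics/r8side.png')[110:210,220:340]
a=cv2.resize(a,(400,400),interpolation=cv2.INTER_CUBIC);b=cv2.resize(b,(400,333),interpolation=cv2.INTER_CUBIC)
c=np.zeros((400,800,3),np.uint8);c[:,:400]=a;c[:333,400:]=b;cv2.imwrite('pics/r8c.png',c)
E
```

```text
time: 23.52
position: [520.8, -316.6, 32.5]
ee_rot: [[0.928, -0.373, 0.022], [-0.373, -0.928, -0.007], [0.023, -0.002, -1.0]]
wrist_force: [0.5, 0.4, 0.3]
opening: 51.1
t 23.52 p [ 520.8 -316.6   32.5] yaw -21.9 z [ 0.022 -0.007 -1.   ] open 51.1 F [0.5 0.4 0.3]
green t [25.18337006 48.54037654] x [-26.78067247  28.5610972 ]
red t [49.68643511 98.44478335] x -0.6891545428689811 z [np.float64(55.98958115043146), np.float64(56.01217667883755), np.float64(56.059813479509685)] xs [np.float64(1.4299022847368175), np.float64(-1.1219696602250275), np.float64(-1.192200612524114)]
blue x -44.92818778742075 45.779622606975714 t [76.31738912 85.68277721]
```

View pics/r8c.png

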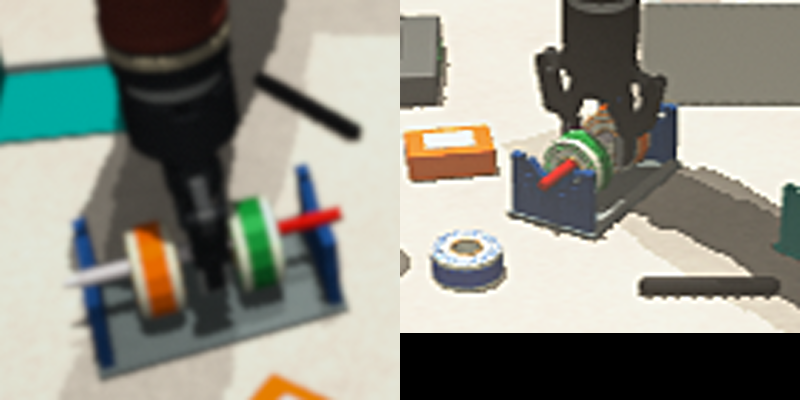

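The rod lies in both notches with a roll each side of the middle, and it shifted about 0.3 mm on release. Backing straight up.

```bash
python3 -m creep '[{"x":0,"y":0,"z":-0.1,"twist":0},{"x":0,"y":0,"z":-0.2,"twist":0},{"x":0,"y":0,"z":-0.3,"twist":0},{"x":0,"y":0,"z":-0.4,"twist":0},{"x":0,"y":0,"z":-0.5,"twist":0},{"x":0,"y":0,"z":-0.6,"twist":0},{"x":0,"y":0,"z":-0.6,"twist":0},{"x":0,"y":0,"z":-0.6,"twist":0},{"x":0,"y":0,"z":-0.6,"twist":0},{"x":0,"y":0,"z":0,"twist":0}]'; python3 go.py; python3 snap.py w12; python3 chk.py w12; python3 rod.py r9 >/dev/null
```

```text
time: 24.5
position: [516.6, -314.7, 204.5]
ee_rot: [[0.928, -0.373, 0.024], [-0.373, -0.928, -0.009], [0.025, -0.0, -1.0]]
wrist_force: [-0.2, -1.1, 0.9]
opening: 51.7
t 24.5 p [ 516.6 -314.7  204.5] yaw -21.89 z [ 0.024 -0.009 -1.   ] open 51.7 F [-0.2 -1.1  0.9]
green t [25.27276633 41.45446788] x [-27.08899922  30.09932031]
red t [50.10380305 98.0741055 ] x 0.5267385217701762 z [np.float64(56.30797968210564), np.float64(56.33591078592394), np.float64(56.270611709968875)] xs [np.float64(0.2503318040339037), np.float64(0.5464687677556614), np.float64(0.531824361274773)]
blue x -44.27976152155962 45.05489911125979 t [76.57729591 85.49271265]
```

View pics/w12.png

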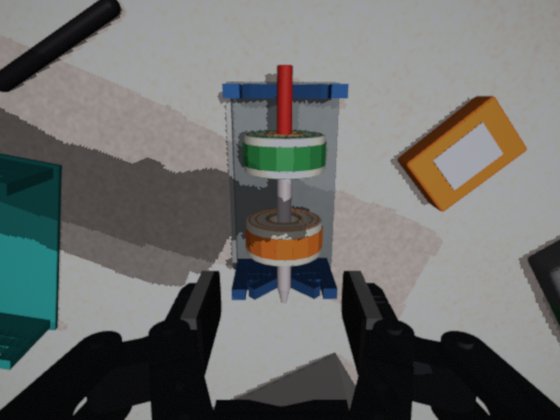

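View pics/r9scene.png

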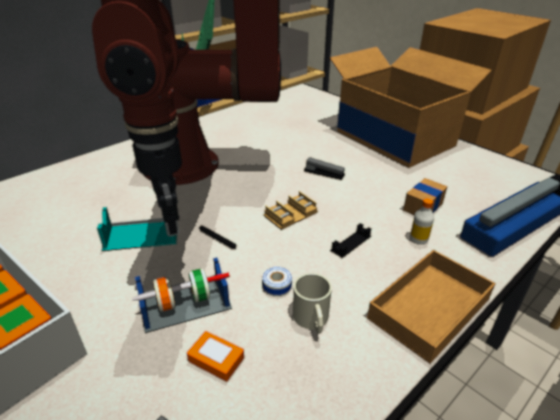

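The spindle lies in both blue notches (red end at (285,90), tip at (284,275)), with green at (285,153) and orange at (284,235). Nothing else has moved, and the hand is clear.

```bash
python3 -m creep '[{"x":0,"y":0,"z":0,"twist":0},{"x":0,"y":0,"z":0,"twist":0},{"x":0,"y":0,"z":0,"twist":0}]'; python3 -c "
from h import *
print(ctrl.hand_in())"
```

```text
time: 24.9
position: [514.2, -312.4, 195.5]
ee_rot: [[0.928, -0.373, 0.016], [-0.373, -0.928, -0.001], [0.015, -0.005, -1.0]]
wrist_force: [0.1, -0.4, -0.6]
opening: 51.6
the job is handed in; nothing more can be done
None
```

The loaded spindle now lies in both notches of the blue dispenser, with the green roll on one side of the middle and the orange on the other. I handed the job in at about 25 s of the 64 s allowed.

I ran the spindle through both rolls by its red end and let go of it in the rack. Then I took it again by the bare middle, lifted both rolls off together, lowered it onto the notches until it touched, and only then opened the jaws.

**Last checks:**
- **Placement:** the rod is level, within about 2 mm of centre along its length and under 1 mm sideways. The highest point seen on it is about 56 mm, which puts its axis near the 52 mm seat height.
- **Surroundings:** by eye in the pictures, the other things on the table have not moved. The hand was about 150 mm above the rod when I handed in.

**Off-nominal:**
- **Contact while seating:** the wrist force reached about 37 N up with about 17 N sideways, because the rod first leaned on one notch flank. I backed off, and the next touch read about 25 N. That is well under the 120 N wrist limit. Only the held rod met the notches; neither the arm nor the gripper body touched anything there.
- **Release:** the rod shifted about 0.3 mm when I let go.
- **Jaw reading:** the gripper showed about 9 mm while holding the 12 mm rod, but the grip held throughout.

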